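# Load the turned feet into the carry rack and drop the latch bar

## Task

Get the turned furniture feet ready for transport: lift the rack's latch bar out of its keeper by the ball knob and swing it aside, then take every foot out of the bin and stand it upright in a recess of the carry rack, fully seated, one to a recess. Then lift the bar back over the keeper's lip and let it drop fully into the notch, so that it lies over the feet, and leave the things standing round about where they are.

Things in the scene. Friction and masses are not known exactly. Their poses are not given: they have to be found in the camera images.
- rack: carry rack, fixed to the worktop: a pale wooden board 76 x 270 x 22 mm; origin under its centre on the worktop, z up, y along the board. In its top are four round recesses in a row along y, 42 mm apart. A pivot post stands at its +y end, and a dark steel keeper at its -y end. A metal latch bar runs lengthwise over the recesses from pivot to keeper
- bay0 (a point): recess 0 of the rack (y = +63 mm in the rack frame): centre of its floor, 12 mm above the worktop. 36 mm wide, 10 mm deep; takes one foot, any foot fits any recess
- bay1 (a point): recess 1 of the rack (y = +21 mm in the rack frame): centre of its floor, 12 mm above the worktop. 36 mm wide, 10 mm deep; takes one foot, any foot fits any recess
- bay2 (a point): recess 2 of the rack (y = -21 mm in the rack frame): centre of its floor, 12 mm above the worktop. 36 mm wide, 10 mm deep; takes one foot, any foot fits any recess
- bay3 (a point): recess 3 of the rack (y = -63 mm in the rack frame): centre of its floor, 12 mm above the worktop. 36 mm wide, 10 mm deep; takes one foot, any foot fits any recess
- pivot (a point): crossing point of the two pivot axes of the latch bar, on the pivot post (rack frame: x 0, y +118, z 51 mm)
- notch (a point): centre of the floor of the keeper's notch (rack frame: x 0, y -96, z 47 mm), 214 mm from the pivot. The notch is open at the top and at both ends, 28 mm wide at its floor; a lip on its near (-x) and one on its far (+x) side, each 17 mm tall, lean slightly outward. The lips stop the bar from being swung in or out unless it is lifted over them
- knob (a point): centre of the black ball knob, 24 mm across, with which the latch bar is handled. It stands on a 10 mm stem on the bar, 240 mm from the pivot along the bar (26 mm beyond the keeper) and 34 mm above the bar's centre line. The bar is 18 mm wide, 8 mm thick, of 0.15 kg, about 1 N to lift at the knob
- swivel (a joint): sideways swing of the latch bar about the vertical axis at the pivot (rad). 0: the bar lies lengthwise over the recesses and points at the keeper (-y of the rack); grows as the free end swings away to the rack's +x side, up to 1.4; stops at -0.25. Slight friction: it stays where it is left. It starts at 0, in the notch. From 1.1 on all recesses are clear for a gripper
- latch_bar (a joint): tilt of the latch bar about the level axis at the pivot (rad). 0: level, lying on the floor of the notch; positive: free end raised, up to 1.2. It falls by its own weight: outside the notch it droops to -0.07, with its end below the tops of the lips; 0.12 or more clears lips and feet. In the notch, over seated feet, its underside is 7 mm above them
- bin: shallow open grey bin, fixed, 150 x 200 mm outside, 20 mm tall, walls and floor 4 mm; origin under its centre, y along the long side
- foot0_center (a point): turned dark hardwood furniture foot 0, loose, 40 to 70 g, heavy at the base (steel glide), round, 28 mm tall: base 29 mm across, straight band 34 mm across from 8 to 24 mm above its base, top 28 mm; this point is its centre, 14 mm above its base; z points up through its top. Two to four of the feet are present (None: absent); they start upright in the bin, on its floor
- foot1_center (a point): turned dark hardwood furniture foot 1, loose, 40 to 70 g, heavy at the base (steel glide), round, 28 mm tall: base 29 mm across, straight band 34 mm across from 8 to 24 mm above its base, top 28 mm; this point is its centre, 14 mm above its base; z points up through its top. Two to four of the feet are present (None: absent); they start upright in the bin, on its floor
- foot2_center (a point): turned dark hardwood furniture foot 2, loose, 40 to 70 g, heavy at the base (steel glide), round, 28 mm tall: base 29 mm across, straight band 34 mm across from 8 to 24 mm above its base, top 28 mm; this point is its centre, 14 mm above its base; z points up through its top. Two to four of the feet are present (None: absent); they start upright in the bin, on its floor
- foot3_center (a point): turned dark hardwood furniture foot 3, loose, 40 to 70 g, heavy at the base (steel glide), round, 28 mm tall: base 29 mm across, straight band 34 mm across from 8 to 24 mm above its base, top 28 mm; this point is its centre, 14 mm above its base; z points up through its top. Two to four of the feet are present (None: absent); they start upright in the bin, on its floor
- block_plane: bystander: small block plane, 46 x 155 x 58 mm; origin at the centre of its underside
- offcut_2: bystander: hardwood offcut, 45 x 170 x 20 mm; origin at the centre of its underside

How it is judged:
By the outcome, as a careful person would: the job done as asked, in the order asked, and still so for the second after the job is handed in, with the robot touching nothing.
Of foot0, foot1, foot2, foot3 only 2 to 4 are there at a start; the rules pass over those that are not, and their reading is None.
At some moment in a run one of foot0, foot1, foot2, foot3 may be knocked a few centimetres aside while the robot is not near it.
It also fails if it takes over 210 s, if anything falls off the work surface, if the arm or the gripper's body presses on something with over 40 N, if the wrist force passes 120 N, or if a joint passes its speed limit or range.

## Robot

A 6-joint arm with a two-finger parallel gripper is mounted at the origin on the work surface; the furniture and walls round the work are solid. World frame = base frame: x ahead of the robot, y to its left, z up, the work surface at z = 0. Lengths are in mm, angles in degrees, forces in N, time in s.
With the tool pointing down it reaches from about 300 to 850 mm from the base axis. Payload 4.2 kg.
Tool frame: the origin (TCP) lies on the centre line of the jaws, within the pads' length; the fingertips stand 14 mm ahead of it and the grasp point (between the pads) lies 5 mm behind it; x points along the fingers, y is the direction in which the jaws open and shut, and the axes are right-handed (so a half turn about x gives the same grasp; the last joint's range is limited). The gripper opens to 91 mm and grips with 3 to 60 N. Pads are 32 mm wide; open, the fingers measure 118 mm over their backs; the gripper's body (76 mm by 178 mm) begins 60 mm behind the grasp point.
Start: joints at [62.968, 18.312, 89.639, -0, 72.044, -1.146], TCP at [251.041, 517.32, 227.976] pointing down, gripper open.
Joint ranges: [-177.97, 177.97], [-48.28, 115.42], [12.27, 149.76], [-77.06, 257.06], [2.81, 150.46], [-146.56, 146.56]. Speed limits (degrees/s): [147.25, 147.25, 180, 180, 180, 180].

## Interface

Orientations are given as [roll, pitch, yaw] about the fixed x, y, z axes, in that order (R = Rz(yaw) Ry(pitch) Rx(roll)).
In Python, from workcell import readout, optics, env gives the robot as it stands.
- The arm moves only by the shell command python3 -m creep 'ROWS' [OPENING] [FORCE]. ROWS is JSON, a list of rows, each an object with "translation": the shift along the world's x, y, z in cm, a list of three; "delta_rot": the turn, a rotation vector about the world's x, y, z in rad, a list of three. In form: [{"translation": [dx, dy, dz], "delta_rot": [rx, ry, rz]}, ...]. A call has 1 to 5 rows; each row shifts and turns the commanded pose from where the row before left it; what a row does not reach is not made up. A row lasts 1/12 s, in which the tool goes at most 41.7 mm and 7.16 degrees, less where a joint would pass 70% of its speed; a pose out of reach is approached as far as the arm can. A call with a gripper value outside its range is refused whole. OPENING is the gripper's target within -1 to 1 (fully open at 1, half-way at 0, shut at -1), set as the call begins (- or left out, the last holds). The fingers move at their own pace and stop on an object; FORCE is the grip in N (left out, the last holds). Time passes only in rows, so rows that do not move let the fingers close. It gives the time, the measured TCP pose, the force and the opening at its end, in the units of the state.
- readout.state(): the state, without advancing time (a new reading comes with each control period).
- optics.grab_frame(name): name is "scene" or "top" or "wrist"; returns (picture, depth): 384x512x3 uint8, red, green, blue; 384x512 float32, mm along the optical axis (not along the pixel's ray), 0 where there is no reading.
- optics.camera_params(name): a dict with "mtx" (3x3 intrinsics, pixels), "R" (3x3) and "t" (3): a world point X has camera coordinates R X + t. Camera axes: x right, y down, z forward; pixel columns grow to the right and rows downward; lengths in mm; the calibration is good to about 2 mm. A picture is of the moment at which its call begins: read the wrist's pose just before it. camera_params takes no time and is no camera call; for the wrist camera it gives the pose at the moment of the call.
- env.job_done(): hands the job in, once; it reports no verdict.
The state is a dict: "time_s": time; "qpos": joint angles; "qvel": joint speeds; "effort": joint torques, N m; "ee_pos": TCP position; "ee_rot": TCP orientation; "force": force on the tool from outside, world axes, zero at the start; "torque": the same for the moment, N m; "gripper_width": finger opening in mm.
Only numpy, scipy, OpenCV 4.12 (cv2) and the standard library are available. Lean on these libraries where they do the work, as an engineer would, in place of code of your own. Each camera call takes 0.05 s, during which the arm holds its last target.

## Working session

There is one attempt and no reset: what is moved stays moved. The work goes in short steps, Python scripts to look and compute and a shell command to move; the robot and the scene stay as the last step left them, time stands still between calls to the robot, and variables do not carry over. Pictures are saved under pics/ and viewed, and the job is handed in when it is done.

```bash
ls; mkdir -p pics; python3 - <<'E'
from workcell import readout, optics, env
import cv2,json
s=readout.state();print(s)
for n in("scene","top","wrist"):
    p,d=optics.grab_frame(n); cv2.imwrite(f"pics/{n}0.png",p[:,:,::-1]); 
    import numpy as np; np.save(f"pics/{n}0.npy",d)
    c=optics.camera_params(n); print(n,c, d.min(),d.max())
E
```

```text
pics
{'time_s': 0.0, 'qpos': array([ 6.29669089e+01,  1.83520787e+01,  8.97082654e+01, -4.68021950e-04,
        7.20422925e+01, -1.14507310e+00]), 'qvel': array([-0.03719344,  0.05689816,  0.0505024 ,  0.01235934, -0.02300041,
        0.01251222]), 'effort': array([ 1.66854628e-03, -4.12458086e+01, -2.31974638e+01,  7.28187687e-02,
        4.52634471e-02, -1.35810883e-04]), 'ee_pos': array([250.825138  , 516.86674252, 227.10326603]), 'ee_rot': array([ -90.8966789 ,   89.89736241, -116.78455219]), 'force': array([ 1.1230118 , -0.01599855,  0.12668683]), 'torque': array([ 0.04148951, -0.06365028, -0.02392634]), 'gripper_width': 91.09188490808141}
scene {'mtx': array([[467.32257831,   0.        , 253.86590474],
       [  0.        , 467.32257831, 190.16508663],
       [  0.        ,   0.        ,   1.        ]]), 'R': array([[ 0.60168028, -0.79846349,  0.02090205],
       [-0.33468698, -0.2757906 , -0.90106835],
       [ 0.72523477,  0.53515941, -0.4331731 ]]), 't': array([-273.34054247,  192.45262306,  894.49269987])} 0.0 3999.9282
top {'mtx': array([[358.29769578,   0.        , 251.9977233 ],
       [  0.        , 358.29769578, 187.91457876],
       [  0.        ,   0.        ,   1.        ]]), 'R': array([[ 0.01867858, -0.99952456, -0.02453071],
       [-0.99422958, -0.01597626, -0.10607688],
       [ 0.10563454,  0.02637052, -0.9940553 ]]), 't': array([ -18.85441747,  430.15900278, 1068.49016978])} 0.0 2149.82
wrist {'mtx': array([[294.21173529,   0.        , 263.6487402 ],
       [  0.        , 294.21173529, 194.35965344],
       [  0.        ,   0.        ,   1.        ]]), 'R': array([[ 0.43719933,  0.89936362, -0.00135171],
       [ 0.8636774 , -0.41943138,  0.27953295],
       [ 0.25083482, -0.12337906, -0.96013515]]), 't': array([-574.20249312,  -29.46430788,  390.49640149])} 0.0 1491.8523
```

View pics/scene0.png

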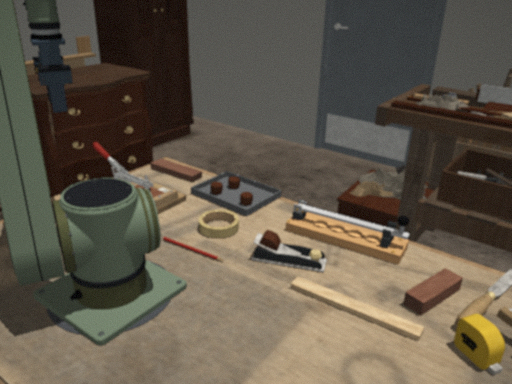

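View pics/top0.png

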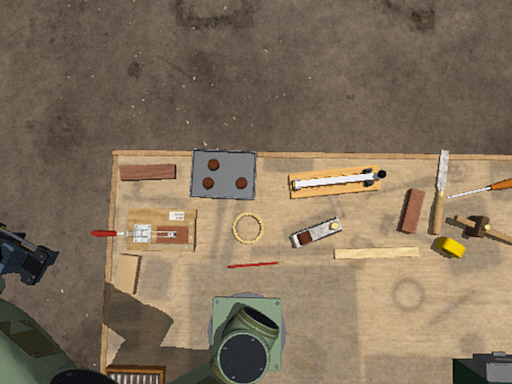

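View pics/wrist0.png

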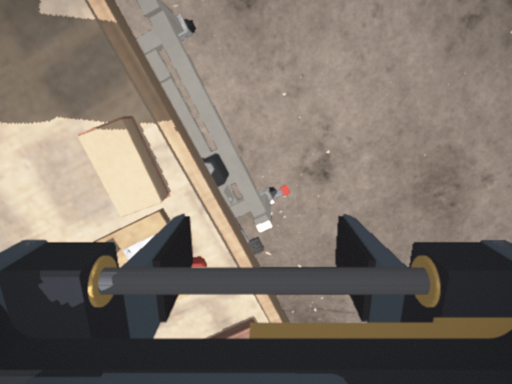

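The top view shows three feet in the bin (about (213,165), (208,183), (242,183)). The rack is at (335,182), with the knob at its right end (382,174).

```bash
cat > h.py <<'E'
import numpy as np,cv2
from workcell import readout, optics, env
def ray(c,uv,z):
    K,R,t=c["mtx"],np.array(c["R"]),np.array(c["t"])
    d=R.T@np.linalg.inv(K)@np.array([uv[0],uv[1],1.]); o=-R.T@t
    return o+d*(z-o[2])/d[2]
def proj(c,X):
    p=c["mtx"]@(np.array(c["R"])@np.array(X,float)+c["t"]); return p[:2]/p[2]
def blobs(m,amin=20):
    n,l,s,ce=cv2.connectedComponentsWithStats(m.astype(np.uint8))
    return [(ce[i].round(1),s[i].tolist()) for i in range(1,n) if s[i,4]>=amin]
def st():
    s=readout.state();print(round(s["time_s"],2),s["ee_pos"].round(1),s["ee_rot"].round(1),"F",s["force"].round(1),"w",round(s["gripper_width"],1),"q",s["qpos"].round(1));return s
E
python3 - <<'E'
from h import *
p=cv2.imread("pics/top0.png")
c=p[140:260,180:400]; cv2.imwrite("pics/topc.png",cv2.resize(c,None,fx=3.6,fy=3.6,interpolation=cv2.INTER_CUBIC))
cp=optics.camera_params("top")
h=cv2.cvtColor(p,cv2.COLOR_BGR2HSV)
b=p.astype(int)
m=(b[:,:,2]-b[:,:,0]>25)&(b[:,:,2]<130)
m[:, :192]=0;m[:,255:]=0;m[:152]=0;m[198:]=0
for ce,s in blobs(m,20): print("foot",ce,s,ray(cp,ce,30).round(1))
# board orange
m=(h[:,:,0]>8)&(h[:,:,0]<25)&(h[:,:,1]>110)&(h[:,:,2]>130); m[:,:280]=0;m[:,390:]=0;m[:160]=0;m[205:]=0
for ce,s in blobs(m,50): print("board",ce,s)
m=cv2.morphologyEx(m.astype(np.uint8),cv2.MORPH_CLOSE,np.ones((15,15)))
r=cv2.minAreaRect(np.argwhere(m)[:,::-1].astype(np.float32));print(r)
pts=cv2.boxPoints(r);W=np.array([ray(cp,q,22) for q in pts]);print(W.round(1),W.mean(0),[np.linalg.norm(W[i]-W[i-1]).round(1) for i in range(4)])
m=(b.max(2)<45);m[:,365:395]|=0;m[:,:360]=0;m[:,395:]=0;m[:160]=0;m[195:]=0
for ce,s in blobs(m,8): print("knob",ce,s,ray(cp,ce,85).round(1))
# bin gray
E
```

```text
foot [213.1 163.9] [208, 158, 11, 12, 93] [501.5 108.7  30. ]
foot [207.8 182.3] [203, 177, 11, 11, 88] [444.6 123.1  30. ]
foot [241.2 182.2] [236, 177, 11, 11, 87] [446.5  21.5  30. ]
board [331.8 172.4] [289, 164, 90, 19, 665]
board [333.3 189.4] [290, 180, 91, 19, 774]
((334.30548095703125, 181.15206909179688), (25.80480194091797, 90.08126068115234), 83.9909896850586)
[[ 477.9 -120.9   22. ]
 [ 511.  -392.7   22. ]
 [ 432.6 -399.3   22. ]
 [ 399.5 -129.7   22. ]] [ 455.27681086 -260.66775795   22.        ] [np.float64(78.9), np.float64(273.7), np.float64(78.7), np.float64(271.6)]Traceback (most recent call last):
  File "<stdin>", line 16, in <module>
numpy._core._exceptions._UFuncOutputCastingError: Cannot cast ufunc 'bitwise_or' output from dtype('int64') to dtype('bool') with casting rule 'same_kind'
```

View pics/topc.png

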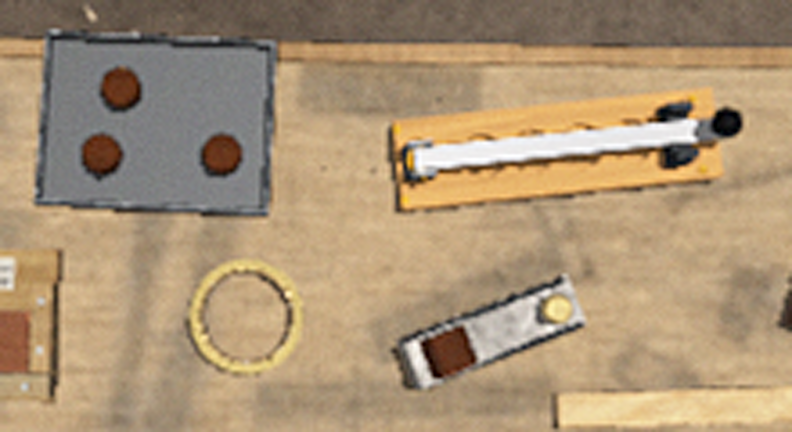

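```bash
python3 - <<'E'
from h import *
from scipy.spatial.transform import Rotation as Ro
p=cv2.imread("pics/top0.png");b=p.astype(int);cp=optics.camera_params("top")
m=(b.max(2)<50);m[:,:360]=0;m[:,395:]=0;m[:160]=0;m[195:]=0
for ce,s in blobs(m,8): print("knob",ce,s,ray(cp,ce,85).round(1))
d=np.load("pics/top0.npy");
for q in[(382,174),(213,164),(208,182),(241,182),(335,179)]: print(q,[ (lambda X:X[2])(0) if 0 else d[q[1],q[0]]])
s=readout.state();R=Ro.from_euler("xyz",s["ee_rot"],degrees=True).as_matrix();print(R.round(3))
ps=cv2.imread("pics/scene0.png")
cv2.imwrite("pics/scenec.png",cv2.resize(ps[160:280,180:420],None,fx=3.3,fy=3.3,interpolation=cv2.INTER_CUBIC))
cs=optics.camera_params("scene")
for X in [(469.6,-381.8,85),(501.5,108.7,32),(441,-143.6,51)]: print(proj(cs,X).round(1),proj(cp,X).round(1))
# bin outline
h=cv2.cvtColor(p,cv2.COLOR_BGR2HSV)
for uv in[(191,150),(256,152),(254,199),(190,196)]: print("bin",ray(cp,uv,20).round(0))
E
```

```text
knob [365.2 171.2] [363, 170, 8, 4, 17] [ 477.1 -336.2   85. ]
knob [381.4 173.8] [378, 170, 8, 8, 48] [ 470.3 -382.    85. ]
knob [366.8 183.4] [364, 181, 8, 5, 21] [ 442.  -340.2   85. ]
(382, 174) [np.float32(1010.2978)]
(213, 164) [np.float32(1090.3275)]
(208, 182) [np.float32(1087.1671)]
(241, 182) [np.float32(1081.3726)]
(335, 179) [np.float32(1058.9464)]
[[-0.001  0.437  0.9  ]
 [-0.001  0.9   -0.437]
 [-1.    -0.001  0.   ]]
[402.4 220.3] [381.3 174. ]
[233.2 177.9] [213.  163.8]
[299.  206.3] [296.5 184.1]
bin [546. 180.  20.]
bin [542. -22.  20.]
bin [397. -18.  20.]
bin [403. 178.  20.]
```

View pics/scenec.png

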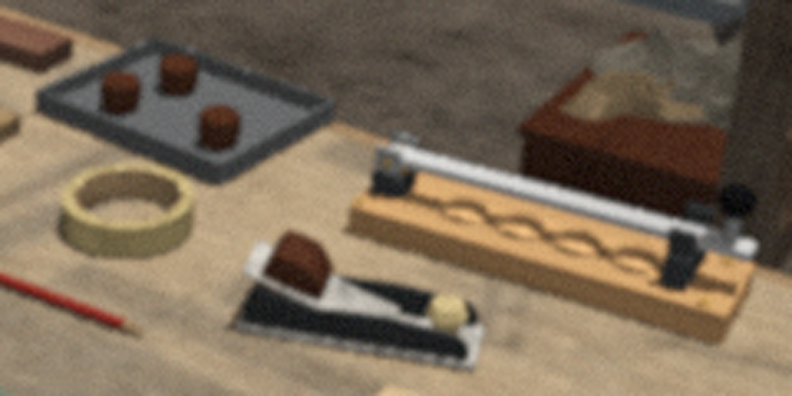

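```bash
python3 -m creep '[{"translation":[1.8,-3.4,0.5],"delta_rot":[0,0,-0.1]},{"translation":[1.8,-3.4,0.5],"delta_rot":[0,0,-0.1]},{"translation":[1.8,-3.4,0.5],"delta_rot":[0,0,-0.1]},{"translation":[1.8,-3.4,0.5],"delta_rot":[0,0,-0.1]},{"translation":[1.8,-3.4,0.5],"delta_rot":[0,0,-0.1]}]' 1 20
python3 -m creep '[{"translation":[1.8,-3.4,0],"delta_rot":[0,0,-0.1]},{"translation":[1.8,-3.4,0],"delta_rot":[0,0,-0.1]},{"translation":[1.8,-3.4,0],"delta_rot":[0,0,-0.1]},{"translation":[1.8,-3.4,0],"delta_rot":[0,0,-0.1]},{"translation":[1.8,-3.4,0],"delta_rot":[0,0,-0.1]}]'
python3 -m creep '[{"translation":[0.8,-3.8,0],"delta_rot":[0,0,0]},{"translation":[0.8,-3.8,0],"delta_rot":[0,0,0]},{"translation":[0.8,-3.8,0],"delta_rot":[0,0,0]},{"translation":[0.8,-3.8,0],"delta_rot":[0,0,0]},{"translation":[0.8,-3.8,0],"delta_rot":[0,0,0]}]'
```

```text
time_s: 0.57
ee_pos: [341.3, 345.6, 252.9]
ee_rot: [-68.5, 90.0, -123.2]
force: [-0.0, -0.6, -0.5]
gripper_width: 90.9
time_s: 0.98
ee_pos: [431.3, 175.5, 252.9]
ee_rot: [105.2, 90.0, 21.7]
force: [1.4, -0.3, -0.7]
gripper_width: 90.9
time_s: 1.4
ee_pos: [470.9, -14.6, 252.9]
ee_rot: [176.3, 90.0, 93.2]
force: [1.1, 0.4, -0.5]
gripper_width: 91.5
```

```bash

python3 -m creep '[{"translation":[-1,-4,0],"delta_rot":[0,0,0]},{"translation":[-1,-4,0],"delta_rot":[0,0,0]},{"translation":[-1,-4,0],"delta_rot":[0,0,0]},{"translation":[-1,-4,0],"delta_rot":[0,0,0]},{"translation":[-1,-4,0],"delta_rot":[0,0,0]}]'
python3 -m creep '[{"translation":[-1,-4,0.5],"delta_rot":[0,0,0]},{"translation":[0,0,0],"delta_rot":[0,0,0]}]'
python3 - <<'E'
from h import *
c=optics.camera_params("wrist")
p,d=optics.grab_frame("wrist");cv2.imwrite("pics/w1.png",p[:,:,::-1]);np.save("pics/w1.npy",d)
import pickle;pickle.dump(c,open("pics/w1.pkl","wb"))
st()
E
```

```text
time_s: 1.82
ee_pos: [420.0, -214.4, 252.9]
ee_rot: [155.4, 90.0, 72.2]
force: [0.5, -0.1, -0.4]
gripper_width: 91.8
time_s: 1.98
ee_pos: [409.5, -259.0, 258.3]
ee_rot: [-6.1, 89.8, -89.7]
force: [0.7, -0.1, -0.1]
gripper_width: 91.2
2.03 [ 410.1 -255.8  257.9] [  2.8  90.  -80.7] F [-0.8  0.4 -0.5] w 91.0 q [-33.3   8.9  98.   -0.   73.1 -39.8]
```

View pics/w1.png

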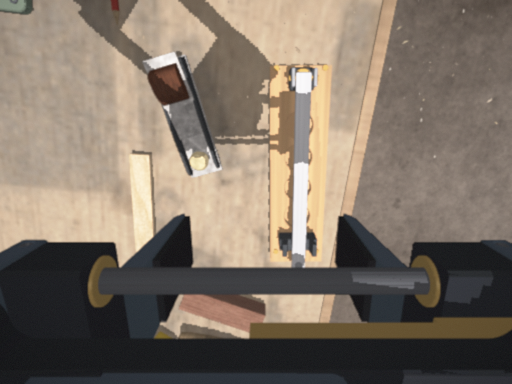

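```bash
python3 - <<'E'
from h import *
import pickle
c=pickle.load(open("pics/w1.pkl","rb"));p=cv2.imread("pics/w1.png");h=cv2.cvtColor(p,cv2.COLOR_BGR2HSV)
for X in [(470,-382,85),(441,-143.6,55),(466.9,-356,47)]: print(proj(c,X).round(1))
m=(h[:,:,0]>8)&(h[:,:,0]<22)&(h[:,:,1]>115)&(h[:,:,2]>90);m[:,:262]=0;m[:,340:]=0;m[262:]=0;m[:60]=0
m=cv2.morphologyEx(m.astype(np.uint8),cv2.MORPH_OPEN,np.ones((3,3)))
for v in range(75,240,20):
    u=np.where(m[v])[0]; L,R=ray(c,(u.min()-.5,v),22),ray(c,(u.max()+.5,v),22); print(v,u.min(),u.max(),L.round(1)[:2],R.round(1)[:2],((L+R)/2).round(1)[:2],np.linalg.norm(L-R).round(1))
u=[np.where(m[:,k])[0].min() for k in (275,320)]
print(u,ray(c,(298,np.mean(u)),22))
E
python3 - <<'E'
import cv2
p=cv2.imread("pics/w1.png");cv2.imwrite("pics/w1c.png",cv2.resize(p[55:270,250:350],None,fx=2.7,fy=2.7,interpolation=cv2.INTER_CUBIC))
E
```

```text
[301.2 279.1]
[303.7  79.1]
[298.4 246.8]Traceback (most recent call last):
  File "<stdin>", line 8, in <module>
    return umr_minimum(a, axis, None, out, keepdims, initial, where)
ValueError: zero-size array to reduction operation minimum which has no identity
```

View pics/w1c.png

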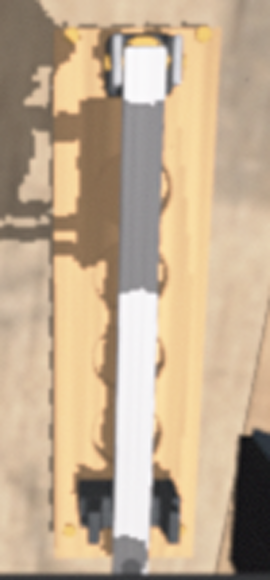

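```bash

python3 -m creep '[{"translation":[1.5,-3.15,0],"delta_rot":[0,0,0]},{"translation":[1.5,-3.15,0],"delta_rot":[0,0,0]},{"translation":[1.5,-3.15,0],"delta_rot":[0,0,0]},{"translation":[1.5,-3.15,0],"delta_rot":[0,0,0]},{"translation":[0,0,-3],"delta_rot":[0,0,0]}]'
python3 -m creep '[{"translation":[0,0,-3],"delta_rot":[0,0,0]},{"translation":[0,0,-3],"delta_rot":[0,0,0]},{"translation":[0,0,-2],"delta_rot":[0,0,0]},{"translation":[0,0,0],"delta_rot":[0,0,0]}]'
python3 - <<'E'
from h import *
s=st()
from scipy.spatial.transform import Rotation as Ro
print(Ro.from_euler("xyz",s["ee_rot"],degrees=True).as_matrix().round(3))
c=optics.camera_params("wrist")
p,d=optics.grab_frame("wrist");cv2.imwrite("pics/w2.png",p[:,:,::-1])
p,d=optics.grab_frame("scene");cv2.imwrite("pics/s2.png",p[:,:,::-1])
print(proj(c,(470,-382,85)))
E
```

```text
time_s: 2.45
ee_pos: [477.0, -384.9, 232.5]
ee_rot: [40.6, 89.0, -42.7]
force: [1.0, -0.8, 0.6]
gripper_width: 91.3
time_s: 2.78
ee_pos: [469.2, -375.2, 142.8]
ee_rot: [-139.5, 89.4, 137.4]
force: [-1.5, 0.3, 0.2]
gripper_width: 91.0
2.78 [ 469.2 -375.2  142.8] [-139.5   89.4  137.4] F [-1.5  0.3  0.2] w 91.0 q [-39.8  24.5  92.9   0.   63.2 -46.7]
[[-0.008  0.993  0.12 ]
 [ 0.007  0.12  -0.993]
 [-1.    -0.007 -0.008]]
[265.50214036 225.52022437]
```

View pics/w2.png

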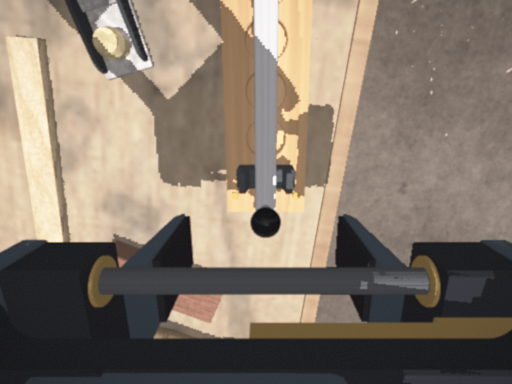

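View pics/s2.png

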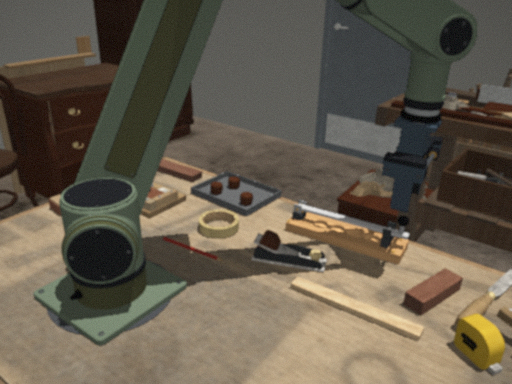

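```bash

python3 -m creep '[{"translation":[0.1,-0.5,-2],"delta_rot":[0,0,0]},{"translation":[0,0,-2],"delta_rot":[0,0,0]},{"translation":[0,0,-1],"delta_rot":[0,0,0]},{"translation":[0,0,-1],"delta_rot":[0,0,0]},{"translation":[0,0,0],"delta_rot":[0,0,0]}]' 0.1
python3 -c "
from h import *
s=st();c=optics.camera_params('wrist')
p,d=optics.grab_frame('wrist');cv2.imwrite('pics/w3.png',p[:,:,::-1])
print(proj(c,(470,-380,85)),st())
"
```

```text
time_s: 3.3
ee_pos: [471.9, -383.1, 87.3]
ee_rot: [-143.2, 89.9, 133.6]
force: [-0.9, 0.1, 0.5]
gripper_width: 61.1
3.3 [ 471.9 -383.1   87.3] [-143.2   89.9  133.6] F [-0.9  0.1  0.5] w 61.1 q [-40.2  27.9  96.2   0.   56.  -47. ]
3.35 [ 472.2 -383.5   88.3] [127.5  90.   44.3] F [-0.1  0.6  0.8] w 56.7 q [-40.2  27.8  96.1   0.   56.1 -47. ]
[262.70752777 244.76339902] {'time_s': 3.35, 'qpos': array([-4.01665199e+01,  2.78368038e+01,  9.60993574e+01,  8.61647378e-03,
        5.60631444e+01, -4.70044304e+01]), 'qvel': array([-0.11581162, -0.87776048, -1.14621188, -0.0778125 ,  0.23958128,
       -0.09382102]), 'effort': array([ 2.18218239e-02, -4.57492197e+01, -1.93609428e+01,  2.33221566e-02,
        4.01557668e-02,  1.10276967e-03]), 'ee_pos': array([ 472.24995755, -383.50790164,   88.25007937]), 'ee_rot': array([127.45031477,  89.99281764,  44.28341498]), 'force': array([-0.1315398 ,  0.56612766,  0.77390821]), 'torque': array([-0.10849112,  0.0624538 , -0.02862599]), 'gripper_width': 56.650766892368424}
```

View pics/w3.png

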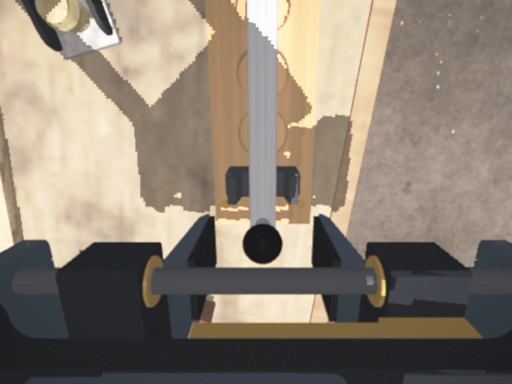

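```bash

python3 -m creep '[{"translation":[-0.15,0.25,-0.7],"delta_rot":[0,0,0]},{"translation":[0,0,0],"delta_rot":[0,0,0]},{"translation":[0,0,0],"delta_rot":[0,0,0]},{"translation":[0,0,0],"delta_rot":[0,0,0]}]' -1 15
python3 -m creep '[{"translation":[0,0,0],"delta_rot":[0,0,0]},{"translation":[0,0,0],"delta_rot":[0,0,0]},{"translation":[0,0,0],"delta_rot":[0,0,0]},{"translation":[0,0,0],"delta_rot":[0,0,0]}]'
```

```text
time_s: 3.68
ee_pos: [470.8, -381.3, 81.5]
ee_rot: [48.2, 89.9, -35.0]
force: [0.2, 0.8, -0.6]
gripper_width: 29.7
time_s: 4.02
ee_pos: [470.8, -381.4, 81.5]
ee_rot: [46.6, 89.9, -36.6]
force: [-0.2, 0.4, 2.5]
gripper_width: 23.2
```

```bash

python3 -m creep '[{"translation":[-0.02,0.17,1.03],"delta_rot":[0,0,0]},{"translation":[-0.02,0.21,1.03],"delta_rot":[0,0,0]},{"translation":[-0.03,0.26,1.03],"delta_rot":[0,0,0]},{"translation":[-0.04,0.31,1.03],"delta_rot":[0,0,0]},{"translation":[-0.04,0.35,1.03],"delta_rot":[0,0,0]}]'
python3 -m creep '[{"translation":[0,0,0],"delta_rot":[0,0,0]},{"translation":[0,0,0],"delta_rot":[0,0,0]}]'
python3 -c "
from h import *
p,d=optics.grab_frame('scene');cv2.imwrite('pics/s4.png',cv2.resize(p[120:280,220:450,::-1],None,fx=3,fy=3));st()
"
```

```text
time_s: 4.43
ee_pos: [469.0, -367.8, 133.9]
ee_rot: [60.8, 90.0, -22.4]
force: [0.2, -1.2, -1.6]
gripper_width: 23.1
time_s: 4.6
ee_pos: [469.3, -368.0, 133.4]
ee_rot: [45.5, 89.9, -37.6]
force: [0.1, -0.3, -0.7]
gripper_width: 22.5
4.65 [ 469.2 -368.2  132.8] [ 34.2  89.9 -48.9] F [ 0.1 -1.8 -0.7] w 22.3 q [-39.2  24.3  94.8  -0.   60.8 -46.1]
```

View pics/s4.png

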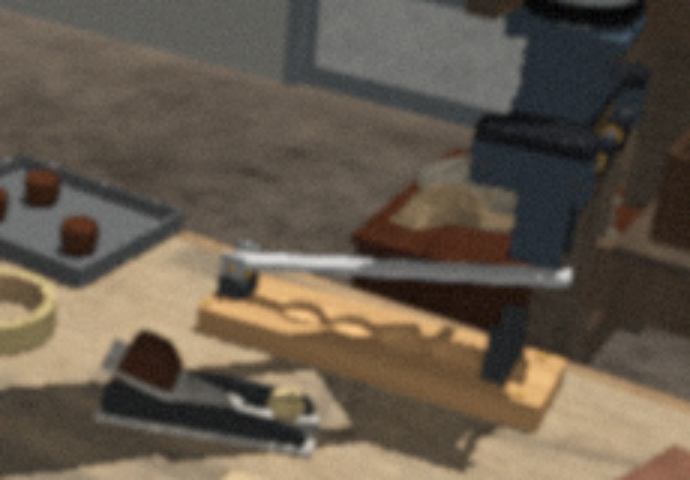

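The bar is lifted clear of the keeper, its end at about (565,275) in the crop. Next I swing it aside.

```bash

python3 -m creep '[{"translation":[2.24,0.39,0],"delta_rot":[0,0,0.1]},{"translation":[2.19,0.61,0],"delta_rot":[0,0,0.1]},{"translation":[2.12,0.82,0],"delta_rot":[0,0,0.1]},{"translation":[2.02,1.03,0],"delta_rot":[0,0,0.1]},{"translation":[1.91,1.23,0],"delta_rot":[0,0,0.1]}]'
python3 -m creep '[{"translation":[1.78,1.41,0],"delta_rot":[0,0,0.1]},{"translation":[1.63,1.58,0],"delta_rot":[0,0,0.1]},{"translation":[1.46,1.74,0],"delta_rot":[0,0,0.1]},{"translation":[1.28,1.87,0],"delta_rot":[0,0,0.1]},{"translation":[1.09,1.99,0],"delta_rot":[0,0,0.1]}]'
python3 -m creep '[{"translation":[0.88,2.09,0],"delta_rot":[0,0,0.1]},{"translation":[0.67,2.17,0],"delta_rot":[0,0,0.1]},{"translation":[0.45,2.22,0],"delta_rot":[0,0,0.1]},{"translation":[0,0,0],"delta_rot":[0,0,0]}]'
python3 -c "
from h import *
st()
p,d=optics.grab_frame('top');cv2.imwrite('pics/t5.png',cv2.resize(p[120:240,260:410,::-1],None,fx=4,fy=4));st()
"
```

```text
time_s: 5.07
ee_pos: [574.9, -327.6, 131.6]
ee_rot: [-43.6, 90.0, -97.9]
force: [-0.0, -1.0, -1.2]
gripper_width: 22.6
time_s: 5.48
ee_pos: [647.6, -241.1, 131.6]
ee_rot: [10.8, 89.9, -14.9]
force: [1.5, 0.7, -1.6]
gripper_width: 23.0
time_s: 5.82
ee_pos: [668.1, -172.7, 131.9]
ee_rot: [54.9, 89.8, 46.6]
force: [2.6, -1.5, -0.4]
gripper_width: 22.6
5.82 [ 668.1 -172.7  131.9] [54.9 89.8 46.6] F [ 2.6 -1.5 -0.4] w 22.6 q [-15.5  32.3  80.9   0.1  66.8 -97.2]
5.87 [ 667.7 -174.8  132.1] [13.7 89.9  5.1] F [3.8 0.1 0.6] w 23.0 q [-15.6  32.3  80.9   0.   66.8 -97.1]
```

View pics/t5.png

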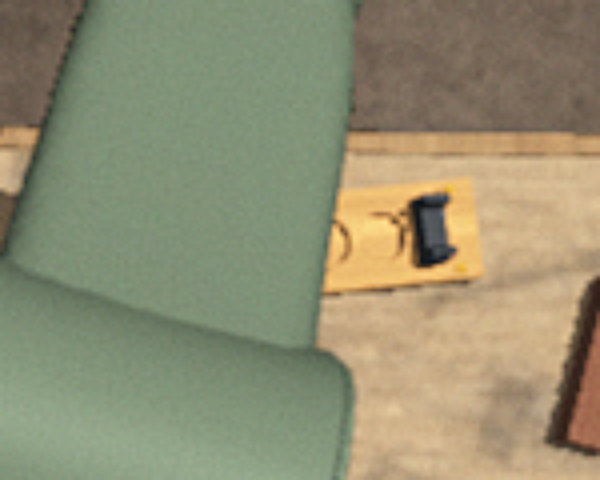

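```bash

python3 -m creep '[{"translation":[0.42,-0.06,-1.25],"delta_rot":[0,0,0]},{"translation":[0.36,-0.05,-1.25],"delta_rot":[0,0,0]},{"translation":[0.3,-0.04,-1.25],"delta_rot":[0,0,0]},{"translation":[0.22,-0.03,-1.25],"delta_rot":[0,0,0]},{"translation":[0.15,-0.02,-1.25],"delta_rot":[0,0,0]}]'
python3 -m creep '[{"translation":[0,0,0],"delta_rot":[0,0,0]},{"translation":[0,0,0],"delta_rot":[0,0,0]},{"translation":[0,0,0],"delta_rot":[0,0,0]},{"translation":[0,0,0],"delta_rot":[0,0,0]}]' 0
python3 -m creep '[{"translation":[0,0,0],"delta_rot":[0,0,0]},{"translation":[0,0,0],"delta_rot":[0,0,0]},{"translation":[0,0,4],"delta_rot":[0,0,0]},{"translation":[0,0,4],"delta_rot":[0,0,0]},{"translation":[0,0,4],"delta_rot":[0,0,0]}]'
python3 -m creep '[{"translation":[0,0,2],"delta_rot":[0,0,0]},{"translation":[0,0,0],"delta_rot":[0,0,0]}]'
python3 -c "
from h import *
st();c=optics.camera_params('wrist')
p,d=optics.grab_frame('wrist');cv2.imwrite('pics/w6.png',p[:,:,::-1]);print(proj(c,(679,-177,68)))
p,d=optics.grab_frame('scene');cv2.imwrite('pics/s6.png',p[:,:,::-1])
"
```

```text
time_s: 6.28
ee_pos: [681.1, -179.6, 67.9]
ee_rot: [0.7, 90.0, -8.1]
force: [3.8, -1.4, 0.1]
gripper_width: 23.1
time_s: 6.62
ee_pos: [680.2, -178.8, 70.2]
ee_rot: [174.7, 90.0, 166.0]
force: [-0.4, 0.1, -0.1]
gripper_width: 44.7
time_s: 7.03
ee_pos: [680.1, -178.5, 191.2]
ee_rot: [171.1, 89.9, 162.4]
force: [1.1, -1.4, -0.8]
gripper_width: 45.7
time_s: 7.2
ee_pos: [683.3, -179.4, 217.7]
ee_rot: [-6.9, 89.3, -15.6]
force: [0.8, -0.9, 0.4]
gripper_width: 45.9
7.2 [ 683.3 -179.4  217.7] [ -6.9  89.3 -15.6] F [ 0.8 -0.9  0.4] w 45.9 q [-15.6  30.4  71.6   0.   77.3 -96.9]
[265.22150245 181.01611504]
```

View pics/w6.png

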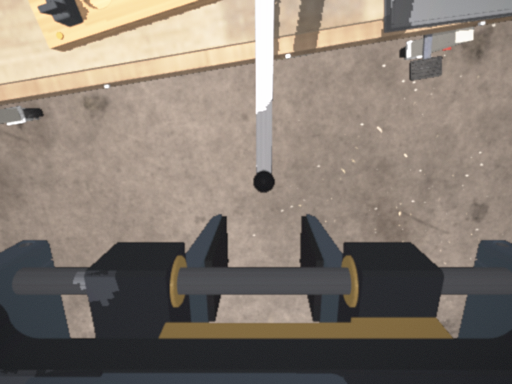

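View pics/s6.png

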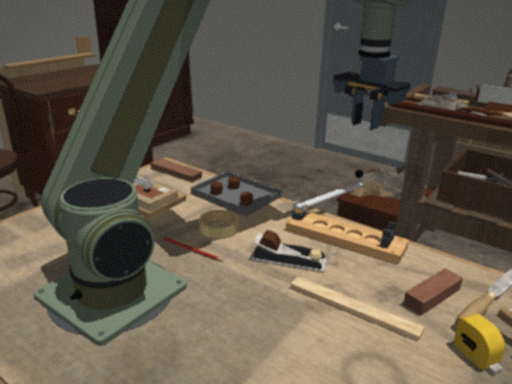

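```bash

python3 -m creep '[{"translation":[-2,3.6,0],"delta_rot":[0,0,0]},{"translation":[-2,3.6,0],"delta_rot":[0,0,0]},{"translation":[-2,3.6,0],"delta_rot":[0,0,0]},{"translation":[-2,3.6,0],"delta_rot":[0,0,0]},{"translation":[-2,3.6,0],"delta_rot":[0,0,0]}]'
python3 -m creep '[{"translation":[-0.5,3.6,0],"delta_rot":[0,0,0]},{"translation":[-0.5,3.6,0],"delta_rot":[0,0,0]},{"translation":[-0.5,0,0],"delta_rot":[0,0,0]},{"translation":[0,0,0],"delta_rot":[0,0,0]},{"translation":[0,0,0],"delta_rot":[0,0,0]}]' 0.4
cat > feet.py <<'E'
from h import *
import sys
n=sys.argv[1]
st();c=optics.camera_params('wrist')
p,d=optics.grab_frame('wrist');p=p[:,:,::-1].copy();cv2.imwrite(f'pics/{n}.png',p)
b=p.astype(int);m=((b[:,:,2]-b[:,:,0]>20)&(b[:,:,2]<140)&(b[:,:,2]>1.35*b[:,:,1]));m[225:]=0
m=cv2.morphologyEx(m.astype(np.uint8),cv2.MORPH_OPEN,np.ones((3,3)))
for ce,s in blobs(m,80): print("w",ce,s,ray(c,ce,28).round(1))
p,d=optics.grab_frame('top');p=p[:,:,::-1].copy();c=optics.camera_params('top')
b=p.astype(int);m=(b[:,:,2]-b[:,:,0]>25)&(b[:,:,2]<130);m[:,:187]=0;m[:,385:]=0;m[:150]=0;m[202:]=0
for ce,s in blobs(m,30): print("t",ce,s,ray(c,ce,30).round(1))
E
python3 feet.py w7
```

```text
time_s: 7.72
ee_pos: [578.2, 2.7, 207.7]
ee_rot: [-175.3, 89.7, 176.0]
force: [0.2, 0.9, 0.3]
gripper_width: 45.6
time_s: 8.13
ee_pos: [564.9, 73.0, 208.6]
ee_rot: [-153.4, 89.8, -162.1]
force: [0.1, 0.0, -0.2]
gripper_width: 63.3
8.13 [564.9  73.  208.6] [-153.4   89.8 -162.1] F [ 0.1  0.  -0.2] w 63.3 q [  6.2  18.6  92.   -0.   69.5 -75.1]
w [292.8  62.6] [281, 47, 29, 34, 578] [443.6 122.7  28. ]
w [205.8  86.6] [189, 70, 30, 26, 314] [453.1  27.3  28. ]
w [288.9 119.9] [275, 106, 29, 29, 654] [501.  111.1  28. ]
t [294.1 153.9] [285, 150, 14, 13, 46] [ 535.9 -137.9   30. ]
t [318.6 150.4] [306, 150, 23, 3, 31] [ 547.8 -212.2   30. ]
t [359.5 150.7] [337, 150, 48, 3, 99] [ 548.5 -335.9   30. ]
t [241.3 182.3] [236, 177, 11, 11, 87] [446.2  21.2  30. ]
```

View pics/w7.png

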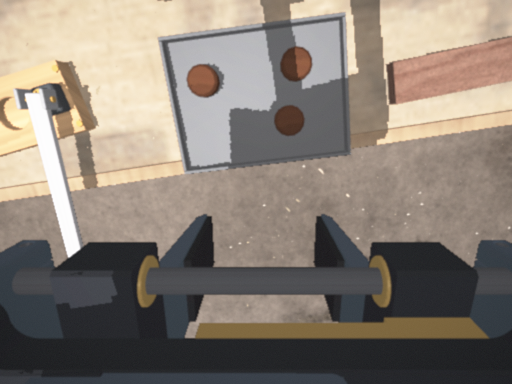

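```bash

python3 -m creep '[{"translation":[-2.4,-1.04,-1],"delta_rot":[0,0,-0.12]},{"translation":[-2.4,-1.04,-1],"delta_rot":[0,0,-0.12]},{"translation":[-2.4,-1.04,-1],"delta_rot":[0,0,-0.12]},{"translation":[-2.4,-1.04,-1],"delta_rot":[0,0,-0.12]},{"translation":[-2.3,-1.04,-1],"delta_rot":[0,0,-0.12]}]' 0.1
python3 -m creep '[{"translation":[0,0,-1],"delta_rot":[0,0,-0.12]},{"translation":[0,0,-1],"delta_rot":[0,0,-0.12]},{"translation":[0,0,-1],"delta_rot":[0,0,-0.12]},{"translation":[0,0,-1],"delta_rot":[0,0,-0.12]},{"translation":[0,0,-1],"delta_rot":[0,0,-0.12]}]'
python3 -m creep '[{"translation":[0,0,-1],"delta_rot":[0,0,-0.1]},{"translation":[0,0,-1],"delta_rot":[0,0,0]},{"translation":[0,0,0],"delta_rot":[0,0,0]}]'
python3 feet.py w8
```

```text
time_s: 8.65
ee_pos: [445.6, 19.7, 159.2]
ee_rot: [-119.2, 90.0, -162.7]
force: [0.5, -0.2, 0.0]
gripper_width: 50.1
time_s: 9.07
ee_pos: [447.0, 20.0, 109.4]
ee_rot: [15.1, 90.0, -62.9]
force: [-0.1, 0.3, 0.1]
gripper_width: 50.6
time_s: 9.32
ee_pos: [445.6, 20.1, 88.2]
ee_rot: [-93.2, 89.8, -176.5]
force: [0.9, 0.3, 0.5]
gripper_width: 49.8
9.32 [445.6  20.1  88.2] [ -93.2   89.8 -176.5] F [0.9 0.3 0.5] w 49.8 q [  1.1  15.4 117.2  -0.   47.6  -5.6]
w [273.5  68.9] [259, 44, 42, 52, 983] [438.7 125.8  28. ]
w [343.8 101. ] [333, 79, 35, 47, 487] [490.  110.9  28. ]
w [377.2  92.8] [370, 81, 13, 25, 128] [511.8 118.9  28. ]
w [266.6 205.6] [247, 186, 40, 39, 1215] [445.7  28.3  28. ]
t [295.9 155. ] [293, 150, 6, 12, 36] [ 532.6 -143.4   30. ]
t [321.4 150.5] [306, 150, 28, 3, 45] [ 547.6 -220.7   30. ]
t [359.8 150.7] [335, 150, 50, 3, 104] [ 548.5 -336.8   30. ]
```

View pics/w8.png

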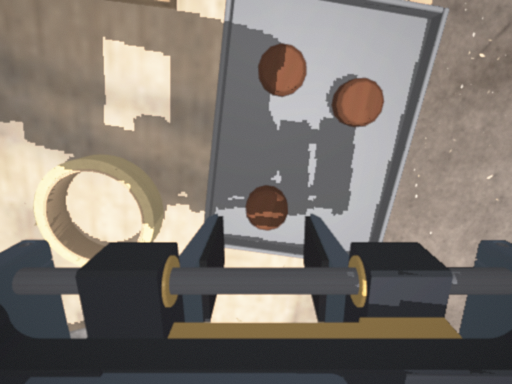

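```bash
python3 -c "
from h import *
c=optics.camera_params('wrist');print((-np.array(c['R']).T@c['t']).round(1))
for y in (21,25,28):print(y,proj(c,(446,y,32)),proj(c,(446,y,4)))
p=cv2.imread('pics/w8.png');cv2.imwrite('pics/w8c.png',cv2.resize(p[160:270,190:350],None,fx=4,fy=4))
"
```

```text
[436.9  99.9 244.8]
21 [264.10339173 215.88390526] [264.13401604 204.48630468]
25 [264.71505098 211.01485979] [264.68066411 200.08547982]
28 [265.17778107 207.33134836] [265.09383155 196.75924924]
```

View pics/w8c.png

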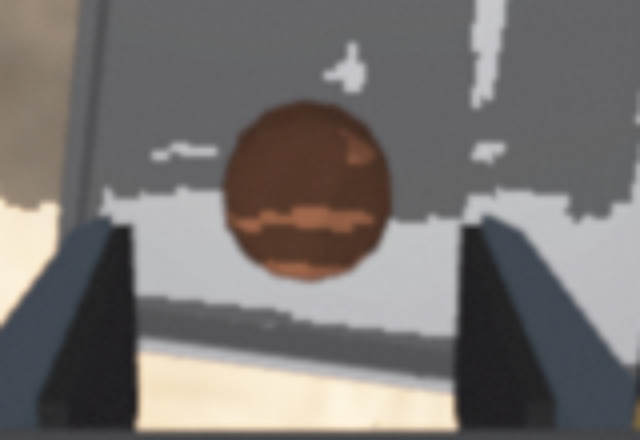

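```bash

python3 -m creep '[{"translation":[0.1,0.15,-2],"delta_rot":[0,0,0]},{"translation":[0,0,-2],"delta_rot":[0,0,0]},{"translation":[0,0,-1.2],"delta_rot":[0,0,0]},{"translation":[0,0,-0.5],"delta_rot":[0,0,0]},{"translation":[0,0,0],"delta_rot":[0,0,0]}]' 
python3 -m creep '[{"translation":[0,0,0],"delta_rot":[0,0,0]},{"translation":[0,0,0],"delta_rot":[0,0,0]},{"translation":[0,0,0],"delta_rot":[0,0,0]},{"translation":[0,0,0],"delta_rot":[0,0,0]},{"translation":[0,0,0],"delta_rot":[0,0,0]}]' -1 15
```

```text
time_s: 9.83
ee_pos: [447.6, 22.5, 32.6]
ee_rot: [-93.8, 89.9, -177.0]
force: [0.2, -0.1, 1.0]
gripper_width: 50.3
time_s: 10.25
ee_pos: [448.5, 22.8, 33.8]
ee_rot: [82.1, 89.9, -1.0]
force: [0.6, -0.9, 5.2]
gripper_width: 32.7
```

```bash

python3 -m creep '[{"translation":[0,0,1],"delta_rot":[0,0,0]},{"translation":[0,0,2],"delta_rot":[0,0,0]},{"translation":[0,0,3],"delta_rot":[0,0,0]},{"translation":[0,0,3],"delta_rot":[0,0,0]},{"translation":[0,0,0],"delta_rot":[0,0,0]}]' 
python3 -c "
from h import *
st()
p,d=optics.grab_frame('wrist');cv2.imwrite('pics/w9.png',cv2.resize(p[120:280,180:360,::-1],None,fx=3.5,fy=3.5))
p,d=optics.grab_frame('scene');cv2.imwrite('pics/s9.png',cv2.resize(p[120:280,150:350,::-1],None,fx=3.5,fy=3.5))
"
```

```text
time_s: 10.67
ee_pos: [451.3, 23.0, 127.9]
ee_rot: [85.4, 89.4, 2.2]
force: [1.3, -0.1, -0.2]
gripper_width: 32.9
10.67 [451.3  23.  127.9] [85.4 89.4  2.2] F [ 1.3 -0.1 -0.2] w 32.9 q [  1.5  12.5 114.    0.   52.8  -5.4]
```

View pics/w9.png

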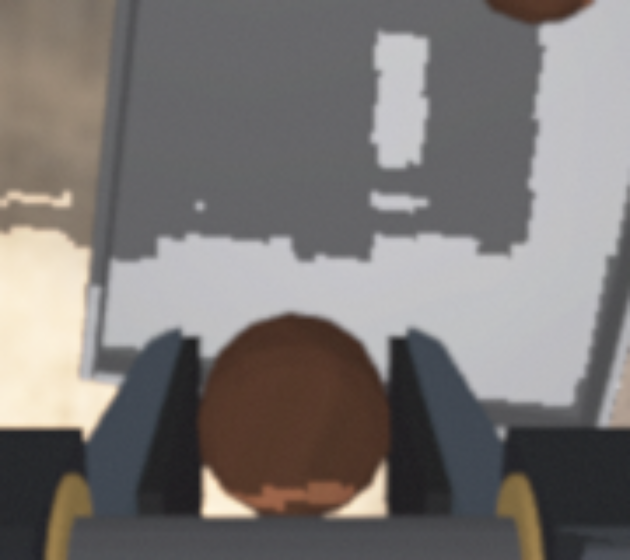

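View pics/s9.png

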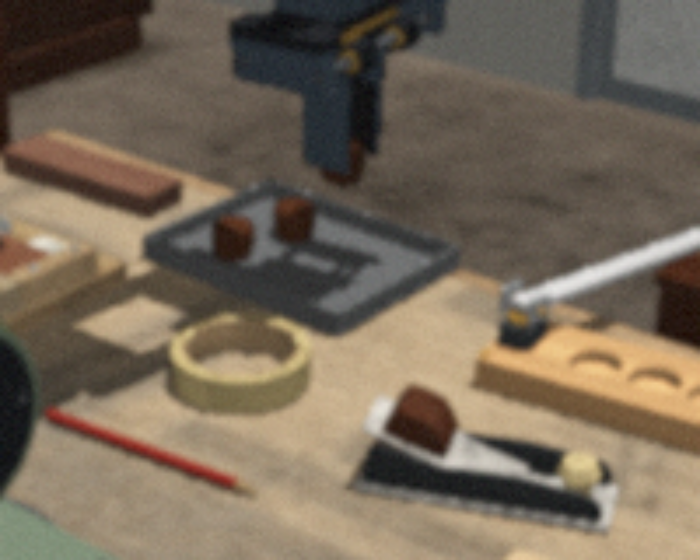

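```bash
cat > held.py <<'E'
from h import *
from scipy.spatial.transform import Rotation as Ro
def pred(dz=29,offs=(-3,0,3)):
    s=readout.state();c=optics.camera_params('wrist');R=Ro.from_euler("xyz",s["ee_rot"],degrees=True).as_matrix()
    for o in offs:
        P=[]
        for h,r in((0,14.5),(8,17),(24,17),(28,14)):
            a=np.linspace(0,6.28,60)
            for t in a:
                loc=np.array([dz-h,r*np.cos(t),r*np.sin(t)-o])
                P.append(proj(c,s["ee_pos"]+R@loc))
        P=np.array(P);print("off",o,P.min(0).round(1),P.max(0).round(1))
if __name__=="__main__":
    pred()
E
python3 held.py
```

```text
off -3 [237.  215.7] [293.5 277.2]
off 0 [236.8 211.4] [293.7 272.9]
off 3 [236.7 207.2] [293.8 268.6]
```

```bash

python3 -m creep '[{"translation":[0.1,-3.8,0],"delta_rot":[0,0,0]},{"translation":[0.1,-3.8,0],"delta_rot":[0,0,0]},{"translation":[0.1,-3.8,0],"delta_rot":[0,0,0]},{"translation":[0.1,-3.8,0],"delta_rot":[0,0,0]},{"translation":[0.1,-3.8,0],"delta_rot":[0,0,0]}]' 
python3 -m creep '[{"translation":[0.1,-3.8,0],"delta_rot":[0,0,0]},{"translation":[0.1,-3.8,0],"delta_rot":[0,0,0]},{"translation":[0.1,-3.5,-1],"delta_rot":[0,0,0]},{"translation":[0,0,-1.5],"delta_rot":[0,0,0]},{"translation":[0,0,0],"delta_rot":[0,0,0]}]'
python3 -c "
from h import *
st()
c=optics.camera_params('wrist')
for y in(63,21,-21,-63):
  print(proj(c,(455.3-.12*y,-260.7+.993*y,22)).round(1))
p,d=optics.grab_frame('wrist');cv2.imwrite('pics/w10.png',p[:,:,::-1]);import pickle;pickle.dump(c,open('pics/w10.pkl','wb'))
"
```

```text
time_s: 11.18
ee_pos: [451.4, -168.4, 121.4]
ee_rot: [-121.4, 89.8, 155.5]
force: [0.4, -0.3, -0.6]
gripper_width: 32.8
time_s: 11.6
ee_pos: [453.0, -278.4, 93.9]
ee_rot: [-130.4, 89.5, 146.3]
force: [-1.6, 0.5, -1.2]
gripper_width: 32.6
11.6 [ 453.  -278.4   93.9] [-130.4   89.5  146.3] F [-1.6  0.5 -1.2] w 32.6 q [-32.8  21.8 105.9   0.   52.9 -39.5]
[271.  108.6]
[270.9 164.6]
[270.9 215.3]
[270.8 261.3]
```

View pics/w10.png

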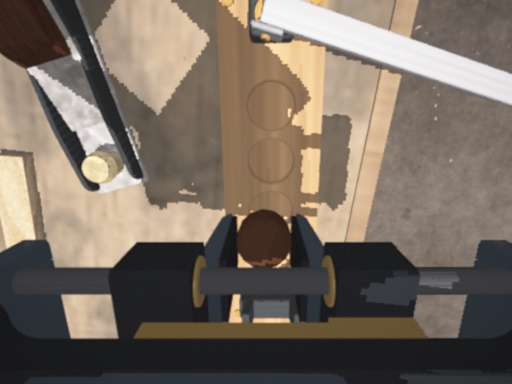

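```bash

python3 -m creep '[{"translation":[0.4,-0.2,-2],"delta_rot":[0,0,0]},{"translation":[0,0,0],"delta_rot":[0,0,0]},{"translation":[0,0,0],"delta_rot":[0,0,0]}]' 
python3 -m creep '[{"translation":[0,0,0],"delta_rot":[0,0,0]}]' | sed -n 2p
python3 -m creep '[{"translation":[0,0,0],"delta_rot":[0,0,0]}]'| sed -n 2p
python3 -m creep '[{"translation":[0,0,0],"delta_rot":[0,0,0]}]'| sed -n 2p
python3 -c "
from h import *
c=optics.camera_params('wrist')
for y in(63,21,-21,-63):
  print(proj(c,(455.3-.12*y,-260.7+.993*y,22)).round(1))
p,d=optics.grab_frame('wrist');cv2.imwrite('pics/w11.png',cv2.resize(p[60:280,180:360,::-1],None,fx=2.7,fy=2.7));
p,d=optics.grab_frame('scene');cv2.imwrite('pics/s11.png',cv2.resize(p[120:280,250:450,::-1],None,fx=3.5,fy=3.5))
"
```

```text
time_s: 11.9
ee_pos: [459.0, -278.6, 77.4]
ee_rot: [-132.7, 89.8, 144.2]
force: [-0.1, 0.4, -0.6]
gripper_width: 33.0
ee_pos: [459.8, -279.3, 78.5]
ee_pos: [460.1, -279.7, 78.9]
ee_pos: [460.1, -280.0, 78.9]
[261.4 104.4]
[261.6 164.6]
[261.7 218.6]
[261.9 267.2]
```

View pics/w11.png

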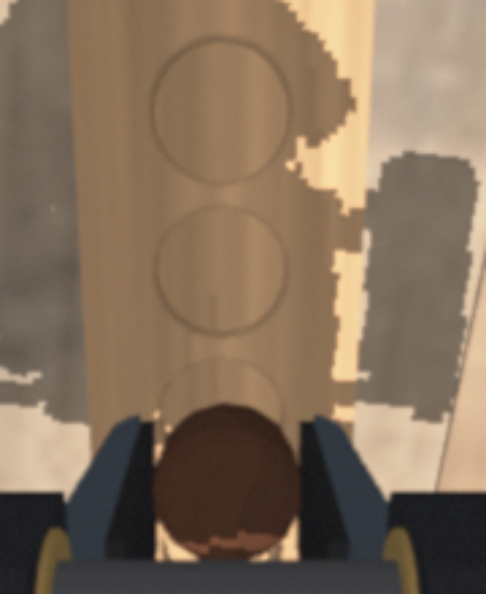

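View pics/s11.png

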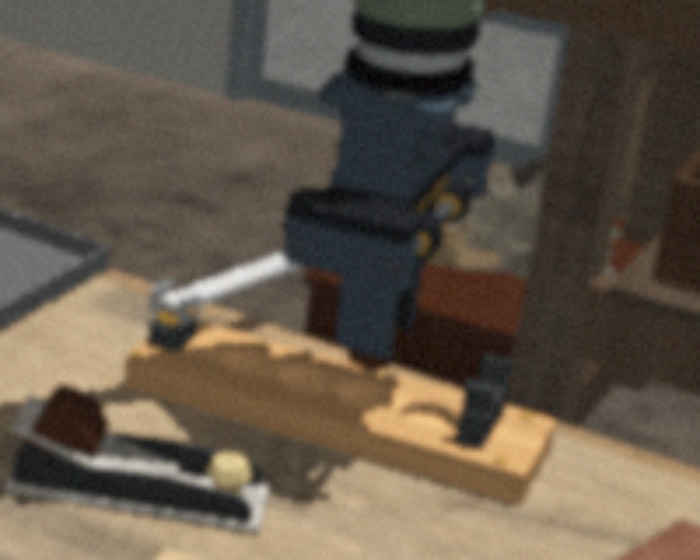

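```bash

python3 -m creep '[{"translation":[-0.2,-0.15,-1.2],"delta_rot":[0,0,0]},{"translation":[0,0,-1.0],"delta_rot":[0,0,0]},{"translation":[0,0,-0.6],"delta_rot":[0,0,0]},{"translation":[0,0,0],"delta_rot":[0,0,0]},{"translation":[0,0,0],"delta_rot":[0,0,0]}]'
python3 -m creep '[{"translation":[0,0,-0.3],"delta_rot":[0,0,0]},{"translation":[0,0,0],"delta_rot":[0,0,0]},{"translation":[0,0,0],"delta_rot":[0,0,0]}]'
```

```text
time_s: 12.67
ee_pos: [457.5, -281.5, 49.6]
ee_rot: [-134.5, 89.9, 142.3]
force: [0.3, -0.2, 0.3]
gripper_width: 32.9
time_s: 12.92
ee_pos: [457.9, -281.7, 47.1]
ee_rot: [58.8, 90.0, -24.4]
force: [-0.5, -1.2, -1.3]
gripper_width: 33.2
```

```bash

python3 -m creep '[{"translation":[0,0,-0.25],"delta_rot":[0,0,0]},{"translation":[0,0,0],"delta_rot":[0,0,0]},{"translation":[0,0,0],"delta_rot":[0,0,0]}]'
python3 -m creep '[{"translation":[0,0,-0.15],"delta_rot":[0,0,0]},{"translation":[0,0,0],"delta_rot":[0,0,0]},{"translation":[0,0,0],"delta_rot":[0,0,0]}]'
python3 -m creep '[{"translation":[0,0,-0.15],"delta_rot":[0,0,0]},{"translation":[0,0,0],"delta_rot":[0,0,0]},{"translation":[0,0,0],"delta_rot":[0,0,0]}]'
```

```text
time_s: 13.17
ee_pos: [457.7, -281.6, 44.4]
ee_rot: [-166.7, 90.0, 110.2]
force: [0.2, -0.3, -0.3]
gripper_width: 32.8
time_s: 13.42
ee_pos: [457.7, -281.7, 42.9]
ee_rot: [151.4, 90.0, 68.2]
force: [0.4, 0.5, 0.1]
gripper_width: 32.8
time_s: 13.67
ee_pos: [457.9, -281.8, 41.9]
ee_rot: [54.8, 90.0, -28.4]
force: [-0.2, 0.5, 3.3]
gripper_width: 33.1
```

```bash

python3 -m creep '[{"translation":[0,0,0],"delta_rot":[0,0,0]},{"translation":[0,0,0],"delta_rot":[0,0,0]},{"translation":[0,0,0],"delta_rot":[0,0,0]},{"translation":[0,0,0.5],"delta_rot":[0,0,0]}]' 0.05
python3 -m creep '[{"translation":[0,0,2],"delta_rot":[0,0,0]},{"translation":[0,0,3],"delta_rot":[0,0,0]},{"translation":[0,0,4],"delta_rot":[0,0,0]},{"translation":[0,2,4],"delta_rot":[0,0,0]},{"translation":[0,2,0],"delta_rot":[0,0,0]}]'
python3 -c "
from h import *
st();c=optics.camera_params('wrist')
p,d=optics.grab_frame('wrist');cv2.imwrite('pics/w12.png',cv2.resize(p[60:280,150:390,::-1],None,fx=2.7,fy=2.7));
p,d=optics.grab_frame('scene');cv2.imwrite('pics/s12.png',cv2.resize(p[120:280,250:450,::-1],None,fx=3.5,fy=3.5))
"
```

```text
time_s: 14.0
ee_pos: [457.0, -281.2, 45.6]
ee_rot: [-131.1, 89.9, 145.8]
force: [0.0, 0.1, -1.0]
gripper_width: 47.7
time_s: 14.42
ee_pos: [461.7, -245.5, 181.3]
ee_rot: [54.0, 89.1, -29.3]
force: [1.0, -0.7, -0.1]
gripper_width: 48.0
14.42 [ 461.7 -245.5  181.3] [ 54.   89.1 -29.3] F [ 1.  -0.7 -0.1] w 48.0 q [-29.3  15.3 101.2  -0.   62.7 -36. ]
```

View pics/w12.png

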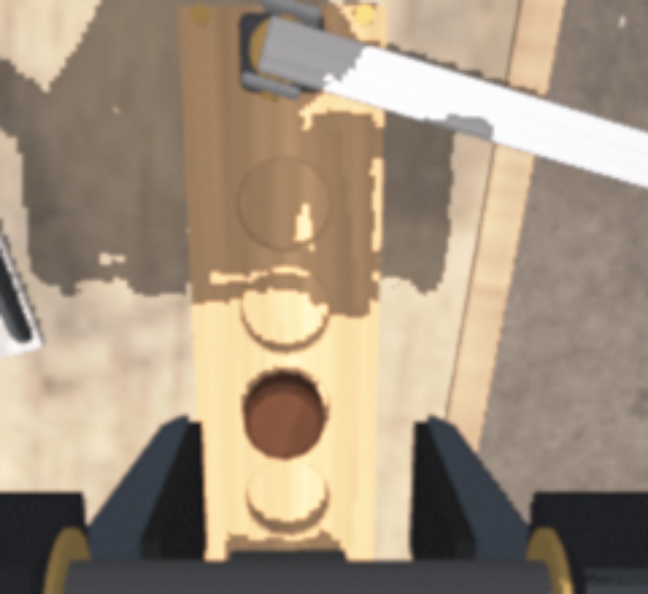

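View pics/s12.png

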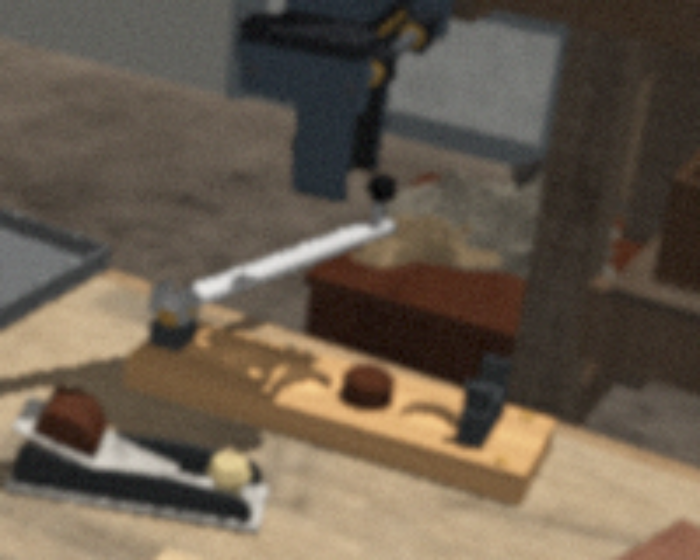

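```bash

python3 -m creep '[{"translation":[0.3,3.8,0.4],"delta_rot":[0,0,0]},{"translation":[0.3,3.8,0.4],"delta_rot":[0,0,0]},{"translation":[0.3,3.8,0.4],"delta_rot":[0,0,0]},{"translation":[0.3,3.8,0.4],"delta_rot":[0,0,0]},{"translation":[0.3,3.8,0],"delta_rot":[0,0,0]}]'
python3 -m creep '[{"translation":[0.3,3.8,0],"delta_rot":[0,0,0]},{"translation":[0.3,3.8,0],"delta_rot":[0,0,0]},{"translation":[0,0,0],"delta_rot":[0,0,0]},{"translation":[0,0,0],"delta_rot":[0,0,0]}]'
python3 feet.py w13
```

```text
time_s: 14.93
ee_pos: [472.6, -52.0, 189.6]
ee_rot: [-38.4, 90.0, -121.7]
force: [0.3, 0.1, -0.8]
gripper_width: 47.9
time_s: 15.27
ee_pos: [478.4, 24.0, 188.9]
ee_rot: [-73.0, 89.9, -156.0]
force: [0.5, -0.0, 0.1]
gripper_width: 47.9
15.27 [478.4  24.  188.9] [ -73.    89.9 -156. ] F [ 0.5 -0.   0.1] w 47.9 q [  1.5  11.5 105.1  -0.   63.4  -5.5]
w [244.3  81.9] [229, 66, 31, 33, 818] [444.7 126.3  28. ]
w [297.3 109. ] [282, 95, 31, 25, 437] [501.7 106.9  28. ]
t [295.7 155.1] [292, 150, 7, 13, 37] [ 532.3 -142.8   30. ]
t [352.9 150.7] [320, 150, 65, 3, 129] [ 548.2 -316.    30. ]
t [212.4 164.1] [208, 159, 9, 11, 75] [500.8 110.8  30. ]
t [341.9 180.1] [336, 175, 12, 12, 95] [ 457.7 -282.1   30. ]
t [207.6 181.9] [203, 178, 10, 9, 71] [445.9 123.7  30. ]
```

View pics/w13.png

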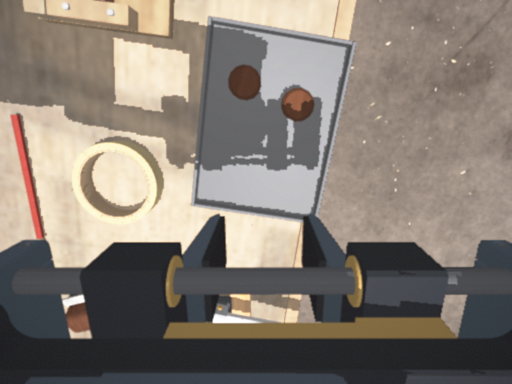

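```bash

python3 -m creep '[{"translation":[0.45,1.7,-0.5],"delta_rot":[0,0,0.12]},{"translation":[0.45,1.7,-0.5],"delta_rot":[0,0,0.12]},{"translation":[0.45,1.7,-0.5],"delta_rot":[0,0,0.12]},{"translation":[0.45,1.7,-0.5],"delta_rot":[0,0,0.12]},{"translation":[0.45,1.7,-0.5],"delta_rot":[0,0,0.12]}]'
python3 -m creep '[{"translation":[0,0,-1.5],"delta_rot":[0,0,0.12]},{"translation":[0,0,-1.5],"delta_rot":[0,0,0.12]},{"translation":[0,0,-1.5],"delta_rot":[0,0,0.12]},{"translation":[0,0,-1.5],"delta_rot":[0,0,0.12]},{"translation":[0,0,-1.5],"delta_rot":[0,0,0.12]}]'
python3 -m creep '[{"translation":[0,0,0],"delta_rot":[0,0,0.1]},{"translation":[0,0,0],"delta_rot":[0,0,0]},{"translation":[0,0,0],"delta_rot":[0,0,0]},{"translation":[0,0,0],"delta_rot":[0,0,0]}]'
python3 feet.py w14
```

```text
time_s: 15.78
ee_pos: [501.6, 106.5, 164.2]
ee_rot: [-79.6, 90.0, -128.3]
force: [-0.2, -0.3, -0.2]
gripper_width: 48.1
time_s: 16.2
ee_pos: [501.4, 105.8, 88.8]
ee_rot: [-115.9, 90.0, -130.1]
force: [-0.9, 0.2, -0.1]
gripper_width: 47.9
time_s: 16.53
ee_pos: [501.8, 106.9, 90.1]
ee_rot: [16.7, 90.0, 7.8]
force: [0.5, 0.3, -0.0]
gripper_width: 47.8
16.53 [501.8 106.9  90.1] [16.7 90.   7.8] F [ 0.5  0.3 -0. ] w 47.8 q [ 10.7  20.3 108.9  -0.   50.7 -70.3]
w [277.1 137.5] [256, 116, 43, 44, 1520] [443.8 126.2  28. ]
w [268.7 208.3] [249, 190, 41, 35, 1192] [496.7 111.9  28. ]
t [293.9 153.8] [283, 150, 16, 13, 49] [ 536.2 -137.3   30. ]
t [327.4 150.6] [318, 150, 18, 3, 31] [ 547.5 -238.9   30. ]
t [360.5 150.8] [337, 150, 48, 3, 101] [ 548.2 -338.9   30. ]
t [341.9 180. ] [336, 175, 12, 12, 94] [ 458.  -282.1   30. ]
```

View pics/w14.png

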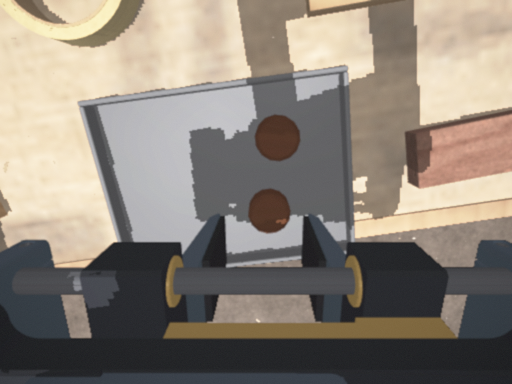

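```bash

python3 -m creep '[{"translation":[0,0.3,-2],"delta_rot":[0,0,0]},{"translation":[0,0,-2],"delta_rot":[0,0,0]},{"translation":[0,0,-1.2],"delta_rot":[0,0,0]},{"translation":[0,0,-0.6],"delta_rot":[0,0,0]},{"translation":[0,0,0],"delta_rot":[0,0,0]}]' 
python3 -m creep '[{"translation":[0,0,0],"delta_rot":[0,0,0]},{"translation":[0,0,0],"delta_rot":[0,0,0]},{"translation":[0,0,0],"delta_rot":[0,0,0]},{"translation":[0,0,0],"delta_rot":[0,0,0]},{"translation":[0,0,0],"delta_rot":[0,0,0]}]' -1 15
python3 -m creep '[{"translation":[0,0,1],"delta_rot":[0,0,0]},{"translation":[0,0,2],"delta_rot":[0,0,0]},{"translation":[0,0,3],"delta_rot":[0,0,0]},{"translation":[0,0,3],"delta_rot":[0,0,0]},{"translation":[0,0,0],"delta_rot":[0,0,0]}]'
```

```text
time_s: 17.05
ee_pos: [500.6, 110.8, 30.9]
ee_rot: [-162.1, 89.9, -170.9]
force: [-0.0, 0.3, -0.6]
gripper_width: 47.8
time_s: 17.47
ee_pos: [502.0, 111.1, 32.7]
ee_rot: [21.8, 89.9, 13.1]
force: [0.0, -0.3, 4.5]
gripper_width: 32.9
time_s: 17.88
ee_pos: [504.7, 111.7, 127.7]
ee_rot: [20.4, 89.4, 11.7]
force: [0.5, 1.0, -0.0]
gripper_width: 32.9
```

```bash

python3 -m creep '[{"translation":[-0.5,-3.5,0],"delta_rot":[0,0,-0.12]},{"translation":[-0.5,-3.5,0],"delta_rot":[0,0,-0.12]},{"translation":[-0.5,-3.5,0],"delta_rot":[0,0,-0.12]},{"translation":[-0.5,-3.5,0],"delta_rot":[0,0,-0.12]},{"translation":[-0.5,-3.5,0],"delta_rot":[0,0,-0.12]}]' 
python3 -m creep '[{"translation":[-0.5,-3.5,0],"delta_rot":[0,0,-0.12]},{"translation":[-0.5,-3.5,0],"delta_rot":[0,0,-0.12]},{"translation":[-0.5,-3.5,0],"delta_rot":[0,0,-0.12]},{"translation":[-0.5,-3.5,0],"delta_rot":[0,0,-0.12]},{"translation":[-0.5,-3.5,0],"delta_rot":[0,0,-0.12]}]' 
python3 -m creep '[{"translation":[0,0,-1.5],"delta_rot":[0,0,-0.1]},{"translation":[0,0,-1.5],"delta_rot":[0,0,0]},{"translation":[0,0,-1.5],"delta_rot":[0,0,0]},{"translation":[0,0,0],"delta_rot":[0,0,0]},{"translation":[0,0,0],"delta_rot":[0,0,0]}]' 
python3 -m creep '[{"translation":[0,0,0],"delta_rot":[0,0,0]},{"translation":[0,0,0],"delta_rot":[0,0,0]},{"translation":[0,0,0],"delta_rot":[0,0,0]}]' 
python3 -c "
from h import *
import held
st();c=optics.camera_params('wrist')
for y in(63,21,-21,-63):
  print(proj(c,(455.3-.12*y,-260.7+.993*y,22)).round(1))
held.pred()
p,d=optics.grab_frame('wrist');cv2.imwrite('pics/w15.png',cv2.resize(p[60:280,180:360,::-1],None,fx=2.7,fy=2.7));
"
```

```text
time_s: 18.3
ee_pos: [475.4, -65.4, 121.9]
ee_rot: [-170.9, 90.0, 145.7]
force: [0.5, -0.4, -0.2]
gripper_width: 32.6
time_s: 18.72
ee_pos: [450.3, -240.6, 121.9]
ee_rot: [-153.1, 90.0, 129.1]
force: [0.8, 1.0, -1.2]
gripper_width: 32.9
time_s: 19.13
ee_pos: [450.6, -238.7, 76.4]
ee_rot: [-127.3, 89.9, 149.5]
force: [0.3, 0.5, -1.0]
gripper_width: 33.0
time_s: 19.38
ee_pos: [451.9, -239.1, 77.7]
ee_rot: [55.4, 89.9, -27.7]
force: [0.3, 0.2, 0.7]
gripper_width: 33.0
19.38 [ 451.9 -239.1   77.7] [ 55.4  89.9 -27.7] F [0.3 0.2 0.7] w 33.0 q [-29.2  21.1 110.    0.   48.8 -36. ]
[266.1 164.2]
[266.  218.5]
[266.  267.4]
[265.9 311.6]
off -3 [237.  215.7] [293.6 277.2]
off 0 [236.9 211.5] [293.7 272.9]
off 3 [236.8 207.2] [293.8 268.6]
```

View pics/w15.png

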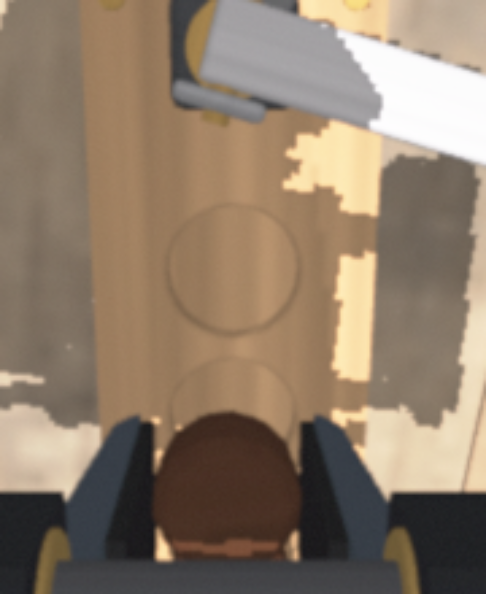

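```bash

python3 -m creep '[{"translation":[0.07,0.11,-1.2],"delta_rot":[0,0,0]},{"translation":[0,0,-1.0],"delta_rot":[0,0,0]},{"translation":[0,0,-0.8],"delta_rot":[0,0,0]},{"translation":[0,0,0],"delta_rot":[0,0,0]},{"translation":[0,0,0],"delta_rot":[0,0,0]}]'
python3 -m creep '[{"translation":[0,0,-0.3],"delta_rot":[0,0,0]},{"translation":[0,0,0],"delta_rot":[0,0,0]},{"translation":[0,0,0],"delta_rot":[0,0,0]}]'
python3 -m creep '[{"translation":[0,0,-0.2],"delta_rot":[0,0,0]},{"translation":[0,0,0],"delta_rot":[0,0,0]},{"translation":[0,0,0],"delta_rot":[0,0,0]}]'
```

```text
time_s: 19.85
ee_pos: [451.6, -237.8, 46.2]
ee_rot: [-127.1, 89.9, 149.7]
force: [-0.3, 0.5, 0.2]
gripper_width: 33.1
time_s: 20.1
ee_pos: [452.1, -238.0, 43.9]
ee_rot: [62.4, 90.0, -20.8]
force: [-0.3, 0.2, -0.1]
gripper_width: 33.1
time_s: 20.35
ee_pos: [452.3, -238.1, 41.9]
ee_rot: [65.0, 89.9, -18.2]
force: [1.2, 0.2, -1.6]
gripper_width: 32.9
```

```bash

python3 -m creep '[{"translation":[0,0,-0.15],"delta_rot":[0,0,0]},{"translation":[0,0,0],"delta_rot":[0,0,0]},{"translation":[0,0,0],"delta_rot":[0,0,0]}]'
python3 -m creep '[{"translation":[0,0,0],"delta_rot":[0,0,0]}]'
```

```text
time_s: 20.6
ee_pos: [452.3, -238.1, 40.7]
ee_rot: [64.4, 89.9, -18.8]
force: [1.3, 0.8, 3.6]
gripper_width: 33.2
time_s: 20.68
ee_pos: [452.3, -238.1, 40.7]
ee_rot: [62.0, 89.9, -21.2]
force: [0.0, 0.5, 4.5]
gripper_width: 33.0
```

Contact came at the predicted height (TCP z 40.7), so I release and look again.

```bash

python3 -m creep '[{"translation":[0,0,0],"delta_rot":[0,0,0]},{"translation":[0,0,0],"delta_rot":[0,0,0]},{"translation":[0,0,0],"delta_rot":[0,0,0]},{"translation":[0,0,0.5],"delta_rot":[0,0,0]}]' 0.05
python3 -m creep '[{"translation":[0,0,2],"delta_rot":[0,0,0]},{"translation":[0,0,3],"delta_rot":[0,0,0]},{"translation":[0,0,4],"delta_rot":[0,0,0]},{"translation":[0.3,3,4],"delta_rot":[0,0,0]},{"translation":[0.3,3.5,0],"delta_rot":[0,0,0]}]'
python3 -c "
from h import *
st();c=optics.camera_params('wrist')
p,d=optics.grab_frame('wrist');cv2.imwrite('pics/w16.png',cv2.resize(p[60:280,150:390,::-1],None,fx=2.7,fy=2.7));
p,d=optics.grab_frame('scene');cv2.imwrite('pics/s16.png',cv2.resize(p[120:280,250:450,::-1],None,fx=3.5,fy=3.5))
"
python3 -m creep '[{"translation":[0.3,3.8,0.2],"delta_rot":[0,0,0]},{"translation":[0.3,3.8,0.2],"delta_rot":[0,0,0]},{"translation":[0.3,3.8,0],"delta_rot":[0,0,0]},{"translation":[0.3,3.8,0],"delta_rot":[0,0,0]},{"translation":[0,3.8,0],"delta_rot":[0,0,0]}]'
python3 -m creep '[{"translation":[0,0.5,0],"delta_rot":[0,0,0]},{"translation":[0,0,0],"delta_rot":[0,0,0]},{"translation":[0,0,0],"delta_rot":[0,0,0]}]'
python3 feet.py w17
```

```text
time_s: 21.02
ee_pos: [450.9, -237.5, 44.4]
ee_rot: [-124.2, 89.8, 152.6]
force: [0.3, 0.7, 0.4]
gripper_width: 48.0
time_s: 21.43
ee_pos: [461.5, -180.8, 175.3]
ee_rot: [58.1, 89.2, -25.3]
force: [2.0, 0.4, 0.5]
gripper_width: 47.9
21.43 [ 461.5 -180.8  175.3] [ 58.1  89.2 -25.3] F [2.  0.4 0.5] w 47.9 q [-22.7  13.2 105.   -0.   60.9 -29.3]
time_s: 21.95
ee_pos: [469.3, 13.1, 172.1]
ee_rot: [-56.8, 90.0, -140.0]
force: [0.9, -0.5, -0.4]
gripper_width: 48.1
time_s: 22.2
ee_pos: [469.2, 16.5, 172.1]
ee_rot: [-53.8, 89.9, -136.9]
force: [-0.5, -0.6, -0.8]
gripper_width: 48.0
22.2 [469.2  16.5 172.1] [ -53.8   89.9 -136.9] F [-0.5 -0.6 -0.8] w 48.0 q [ 6.000e-01  1.160e+01  1.078e+02 -1.000e-01  6.070e+01 -6.200e+00]
w [251.8  73.2] [237, 56, 31, 36, 869] [443.4 126.1  28. ]
t [295.8 155.1] [293, 150, 6, 13, 35] [ 532.3 -143.1   30. ]
t [360.1 150.6] [337, 150, 48, 3, 97] [ 548.8 -337.7   30. ]
t [341.8 180. ] [336, 175, 12, 12, 95] [ 458.  -281.8   30. ]
t [209.7 182.3] [207, 177, 7, 11, 49] [444.7 117.3  30. ]
t [327.7 180.9] [322, 176, 12, 11, 96] [ 454.6 -239.5   30. ]
t [289.2 184.6] [287, 178, 5, 12, 31] [ 441.5 -123.8   30. ]
```

View pics/s16.png

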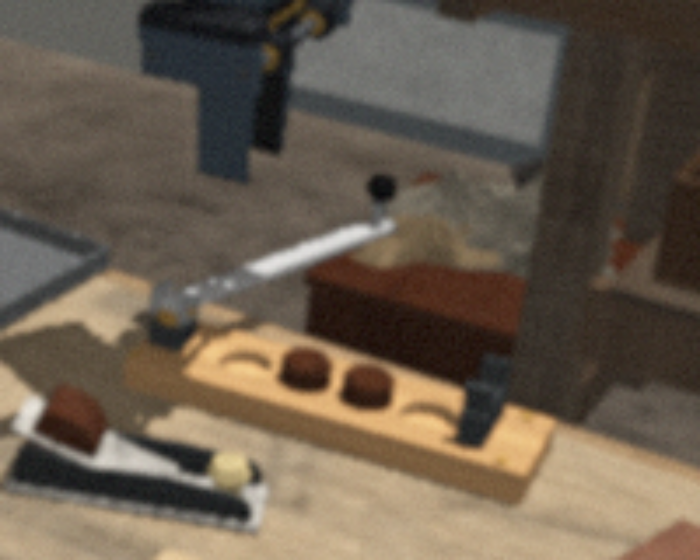

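View pics/w17.png

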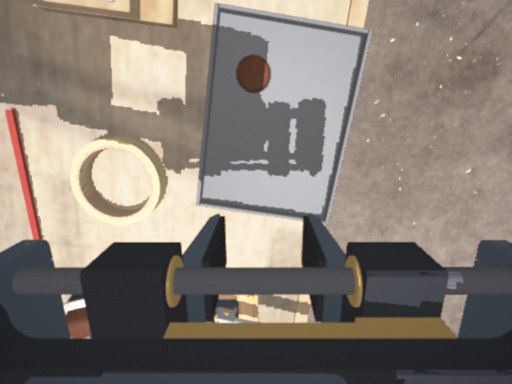

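```bash

python3 -m creep '[{"translation":[-0.5,2.1,-0.5],"delta_rot":[0,0,0.12]},{"translation":[-0.5,2.1,-0.5],"delta_rot":[0,0,0.12]},{"translation":[-0.5,2.1,-0.5],"delta_rot":[0,0,0.12]},{"translation":[-0.5,2.1,-0.5],"delta_rot":[0,0,0.12]},{"translation":[-0.5,2.1,-0.5],"delta_rot":[0,0,0.12]}]'
python3 -m creep '[{"translation":[0,0,-1.2],"delta_rot":[0,0,0.12]},{"translation":[0,0,-1.2],"delta_rot":[0,0,0.12]},{"translation":[0,0,-1.2],"delta_rot":[0,0,0.12]},{"translation":[0,0,-1.2],"delta_rot":[0,0,0.12]},{"translation":[0,0,-1.2],"delta_rot":[0,0,0.12]}]'
python3 -m creep '[{"translation":[0,0,0],"delta_rot":[0,0,0.1]},{"translation":[0,0,0],"delta_rot":[0,0,0]},{"translation":[0,0,0],"delta_rot":[0,0,0]},{"translation":[0,0,0],"delta_rot":[0,0,0]}]'
python3 feet.py w18
```

```text
time_s: 22.72
ee_pos: [444.5, 121.2, 147.3]
ee_rot: [-24.7, 90.0, -73.3]
force: [-0.2, -0.3, -0.7]
gripper_width: 47.4
time_s: 23.13
ee_pos: [444.8, 120.5, 86.9]
ee_rot: [-66.7, 90.0, -80.9]
force: [-0.6, 0.2, -0.7]
gripper_width: 47.8
time_s: 23.47
ee_pos: [445.0, 121.3, 87.8]
ee_rot: [21.7, 90.0, 12.8]
force: [0.7, 0.0, 0.6]
gripper_width: 48.0
23.47 [445.  121.3  87.8] [21.7 90.  12.8] F [0.7 0.  0.6] w 48.0 q [ 13.8  16.5 115.6  -0.   47.9 -67.3]
w [353.2   4.6] [324, 0, 65, 12, 289] [311.3 200.6  28. ]
w [269.1 208.1] [250, 190, 40, 35, 1182] [439.  126.7  28. ]
t [294.1 154.2] [283, 150, 16, 14, 48] [ 535.  -137.9   30. ]
t [320.2 150.4] [306, 150, 27, 3, 41] [ 547.8 -217.1   30. ]
t [360.8 150.7] [337, 150, 48, 3, 101] [ 548.5 -339.8   30. ]
t [341.9 180. ] [336, 175, 12, 12, 95] [ 458.  -282.1   30. ]
t [327.7 180.9] [322, 176, 12, 11, 96] [ 454.6 -239.5   30. ]
```

View pics/w18.png

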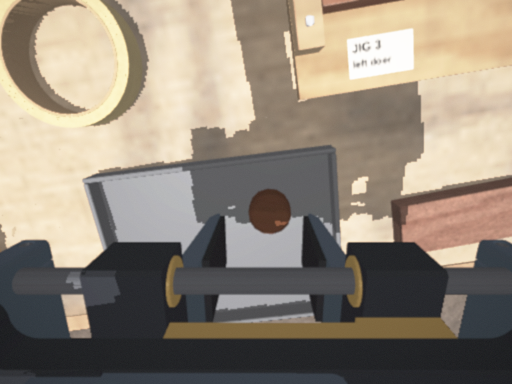

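```bash

python3 -m creep '[{"translation":[0.15,0.3,-2],"delta_rot":[0,0,0]},{"translation":[0,0,-2],"delta_rot":[0,0,0]},{"translation":[0,0,-1.2],"delta_rot":[0,0,0]},{"translation":[0,0,-0.4],"delta_rot":[0,0,0]},{"translation":[0,0,0],"delta_rot":[0,0,0]}]' 
python3 -m creep '[{"translation":[0,0,0],"delta_rot":[0,0,0]},{"translation":[0,0,0],"delta_rot":[0,0,0]},{"translation":[0,0,0],"delta_rot":[0,0,0]},{"translation":[0,0,0],"delta_rot":[0,0,0]},{"translation":[0,0,0],"delta_rot":[0,0,0]}]' -1 15
python3 -m creep '[{"translation":[0,0,1],"delta_rot":[0,0,0]},{"translation":[0,0,2],"delta_rot":[0,0,0]},{"translation":[0,0,3],"delta_rot":[0,0,0]},{"translation":[0,0,3],"delta_rot":[0,0,0]},{"translation":[0,0,0],"delta_rot":[0,0,0]}]'
```

```text
time_s: 23.98
ee_pos: [445.5, 124.9, 31.0]
ee_rot: [-159.6, 89.9, -168.3]
force: [0.2, 0.8, 0.9]
gripper_width: 47.6
time_s: 24.4
ee_pos: [446.7, 125.2, 32.4]
ee_rot: [25.0, 89.9, 16.3]
force: [1.1, -0.1, 5.9]
gripper_width: 33.0
time_s: 24.82
ee_pos: [449.3, 125.9, 126.5]
ee_rot: [23.5, 89.4, 14.8]
force: [1.2, -0.1, -0.1]
gripper_width: 32.9
```

```bash

python3 -m creep '[{"translation":[0,-3.2,0],"delta_rot":[0,0,-0.12]},{"translation":[0,-3.2,0],"delta_rot":[0,0,-0.12]},{"translation":[0,-3.2,0],"delta_rot":[0,0,-0.12]},{"translation":[0,-3.2,0],"delta_rot":[0,0,-0.12]},{"translation":[0,-3.2,0],"delta_rot":[0,0,-0.12]}]' 
python3 -m creep '[{"translation":[0,-3.2,0],"delta_rot":[0,0,-0.12]},{"translation":[0,-3.2,0],"delta_rot":[0,0,-0.12]},{"translation":[0,-3.2,0],"delta_rot":[0,0,-0.12]},{"translation":[0,-3.2,0],"delta_rot":[0,0,-0.12]},{"translation":[0,-3.3,0],"delta_rot":[0,0,-0.12]}]' 
python3 -m creep '[{"translation":[0,0,-1.5],"delta_rot":[0,0,-0.1]},{"translation":[0,0,-1.5],"delta_rot":[0,0,0]},{"translation":[0,0,-1.5],"delta_rot":[0,0,0]},{"translation":[0,0,0],"delta_rot":[0,0,0]},{"translation":[0,0,0],"delta_rot":[0,0,0]}]' 
python3 -m creep '[{"translation":[0,0,0],"delta_rot":[0,0,0]},{"translation":[0,0,0],"delta_rot":[0,0,0]},{"translation":[0,0,0],"delta_rot":[0,0,0]}]' 
python3 -c "
from h import *
st();c=optics.camera_params('wrist')
for y in(63,21,-21,-63):
  print(proj(c,(455.3-.12*y,-260.7+.993*y,22)).round(1))
p,d=optics.grab_frame('wrist');cv2.imwrite('pics/w19.png',cv2.resize(p[60:280,180:360,::-1],None,fx=2.7,fy=2.7));
"
```

```text
time_s: 25.23
ee_pos: [445.2, -36.3, 121.1]
ee_rot: [-146.3, 90.0, 170.3]
force: [0.6, 0.1, -0.7]
gripper_width: 32.6
time_s: 25.65
ee_pos: [445.2, -197.3, 121.0]
ee_rot: [-141.2, 90.0, 141.0]
force: [0.8, 0.4, -1.4]
gripper_width: 32.7
time_s: 26.07
ee_pos: [445.1, -195.7, 75.7]
ee_rot: [-122.9, 89.9, 153.9]
force: [-0.1, -0.1, -0.5]
gripper_width: 32.9
time_s: 26.32
ee_pos: [446.5, -196.1, 77.4]
ee_rot: [59.2, 89.9, -24.0]
force: [0.4, -0.3, -0.5]
gripper_width: 32.8
26.32 [ 446.5 -196.1   77.4] [ 59.2  89.9 -24. ] F [ 0.4 -0.3 -0.5] w 32.8 q [-25.1  19.3 113.1   0.   47.5 -31.9]
[266.2 220.4]
[266.1 269.2]
[266.1 313.3]
[266.  353.4]
```

View pics/w19.png

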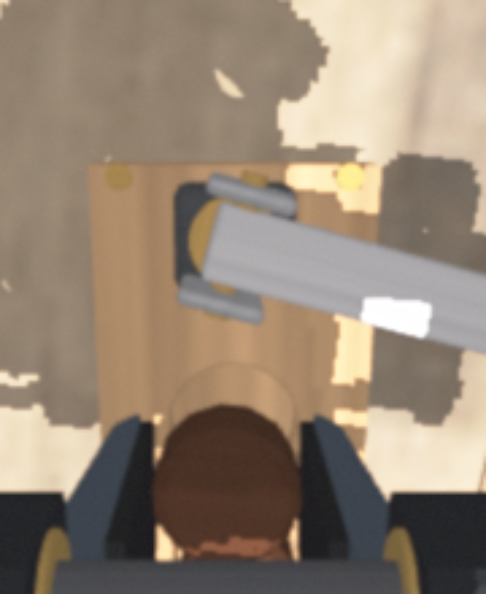

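```bash

python3 -m creep '[{"translation":[0.1,-0.18,-1.2],"delta_rot":[0,0,0]},{"translation":[0,0,-1.0],"delta_rot":[0,0,0]},{"translation":[0,0,-0.8],"delta_rot":[0,0,0]},{"translation":[0,0,0],"delta_rot":[0,0,0]},{"translation":[0,0,0],"delta_rot":[0,0,0]}]'
python3 -m creep '[{"translation":[0,0,-0.3],"delta_rot":[0,0,0]},{"translation":[0,0,0],"delta_rot":[0,0,0]},{"translation":[0,0,0],"delta_rot":[0,0,0]}]'
python3 -m creep '[{"translation":[0,0,-0.2],"delta_rot":[0,0,0]},{"translation":[0,0,0],"delta_rot":[0,0,0]},{"translation":[0,0,0],"delta_rot":[0,0,0]}]'
python3 -m creep '[{"translation":[0,0,-0.1],"delta_rot":[0,0,0]},{"translation":[0,0,0],"delta_rot":[0,0,0]},{"translation":[0,0,0],"delta_rot":[0,0,0]}]'
```

```text
time_s: 26.78
ee_pos: [446.8, -197.7, 46.5]
ee_rot: [-129.7, 90.0, 147.1]
force: [0.4, -0.4, 0.1]
gripper_width: 32.7
time_s: 27.03
ee_pos: [447.1, -197.8, 43.8]
ee_rot: [61.8, 90.0, -21.3]
force: [0.4, 1.0, -0.5]
gripper_width: 33.0
time_s: 27.28
ee_pos: [447.3, -198.0, 41.7]
ee_rot: [63.0, 89.9, -20.2]
force: [1.0, -0.2, -1.6]
gripper_width: 33.3
time_s: 27.53
ee_pos: [447.4, -197.9, 40.6]
ee_rot: [66.7, 89.9, -16.5]
force: [1.8, 0.4, 0.2]
gripper_width: 33.2
```

```bash

python3 -m creep '[{"translation":[0,0,-0.1],"delta_rot":[0,0,0]},{"translation":[0,0,0],"delta_rot":[0,0,0]},{"translation":[0,0,0],"delta_rot":[0,0,0]}]'
python3 -m creep '[{"translation":[0,0,0],"delta_rot":[0,0,0]},{"translation":[0,0,0],"delta_rot":[0,0,0]},{"translation":[0,0,0],"delta_rot":[0,0,0]},{"translation":[0,0,0.5],"delta_rot":[0,0,0]}]' 0.05
python3 -m creep '[{"translation":[0,0,2],"delta_rot":[0,0,0]},{"translation":[0,0,3],"delta_rot":[0,0,0]},{"translation":[0,0,4],"delta_rot":[0,0,0]},{"translation":[2,1,4],"delta_rot":[0,0,0.12]},{"translation":[3.5,0,0],"delta_rot":[0,0,0.12]}]'
python3 -c "
from h import *
st();c=optics.camera_params('wrist')
p,d=optics.grab_frame('top');cv2.imwrite('pics/t20.png',cv2.resize(p[130:220,170:400,::-1],None,fx=3.4,fy=3.4));
p,d=optics.grab_frame('scene');cv2.imwrite('pics/s20.png',cv2.resize(p[120:280,250:450,::-1],None,fx=3.5,fy=3.5))
"
```

```text
time_s: 27.78
ee_pos: [447.4, -198.0, 40.4]
ee_rot: [61.5, 89.9, -21.7]
force: [-0.5, -0.3, 5.8]
gripper_width: 32.7
time_s: 28.12
ee_pos: [445.9, -197.4, 43.7]
ee_rot: [-121.8, 89.8, 155.0]
force: [0.8, 0.8, -0.5]
gripper_width: 47.7
time_s: 28.53
ee_pos: [501.2, -189.1, 178.8]
ee_rot: [47.2, 89.4, -22.0]
force: [0.8, 0.0, 0.7]
gripper_width: 48.2
28.53 [ 501.2 -189.1  178.8] [ 47.2  89.4 -22. ] F [0.8 0.  0.7] w 48.2 q [-21.9  16.6  99.6  -0.   63.2 -42.7]
```

View pics/t20.png

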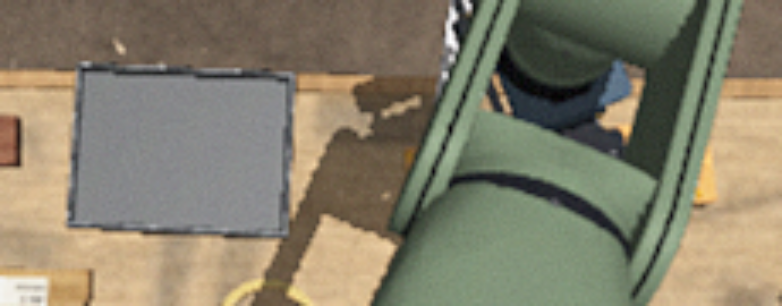

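View pics/s20.png

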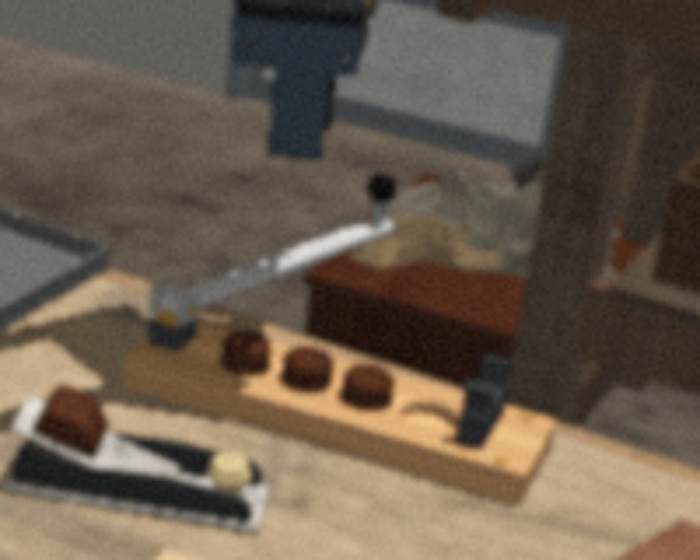

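```bash

python3 -m creep '[{"translation":[3.5,0.2,0],"delta_rot":[0,0,0.12]},{"translation":[3.5,0.2,0],"delta_rot":[0,0,0.12]},{"translation":[3.5,0.2,0],"delta_rot":[0,0,0.12]},{"translation":[3.5,0.2,0],"delta_rot":[0,0,0.12]},{"translation":[3.5,0.2,0],"delta_rot":[0,0,0.12]}]' 
python3 -m creep '[{"translation":[0.2,0,-1],"delta_rot":[0,0,0.12]},{"translation":[0,0,-1],"delta_rot":[0,0,0.12]},{"translation":[0,0,-1],"delta_rot":[0,0,0.12]},{"translation":[0,0,0],"delta_rot":[0,0,0.1]},{"translation":[0,0,0],"delta_rot":[0,0,0]}]' 
python3 -m creep '[{"translation":[0,0,0],"delta_rot":[0,0,0]},{"translation":[0,0,0],"delta_rot":[0,0,0]}]' 
python3 -c "
from h import *
st();c=optics.camera_params('wrist')
print(proj(c,(679,-177,68)))
p,d=optics.grab_frame('wrist');cv2.imwrite('pics/w21.png',p[:,:,::-1])
p,d=optics.grab_frame('top');cv2.imwrite('pics/t21.png',cv2.resize(p[130:220,170:400,::-1],None,fx=3.4,fy=3.4));
"
```

```text
time_s: 29.05
ee_pos: [675.5, -178.4, 169.9]
ee_rot: [-157.7, 89.8, 167.6]
force: [-0.2, -0.3, 0.9]
gripper_width: 47.7
time_s: 29.47
ee_pos: [675.7, -178.5, 138.8]
ee_rot: [174.2, 89.7, 165.6]
force: [-0.3, -0.3, 0.7]
gripper_width: 47.5
time_s: 29.63
ee_pos: [676.9, -178.8, 140.9]
ee_rot: [163.3, 90.0, 154.4]
force: [0.2, -0.1, -0.2]
gripper_width: 48.1
29.63 [ 676.9 -178.8  140.9] [163.3  90.  154.4] F [ 0.2 -0.1 -0.2] w 48.1 q [-15.7  32.8  78.5   0.   68.7 -96.9]
[265.9573294  212.93030794]
```

View pics/w21.png

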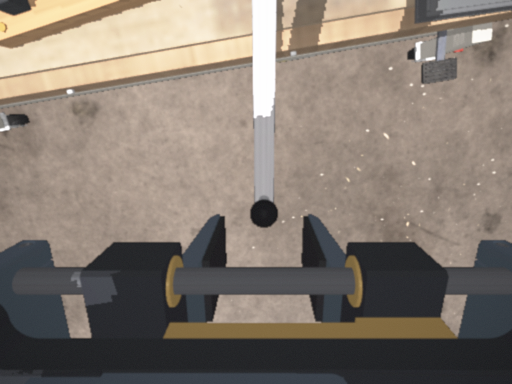

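View pics/t21.png

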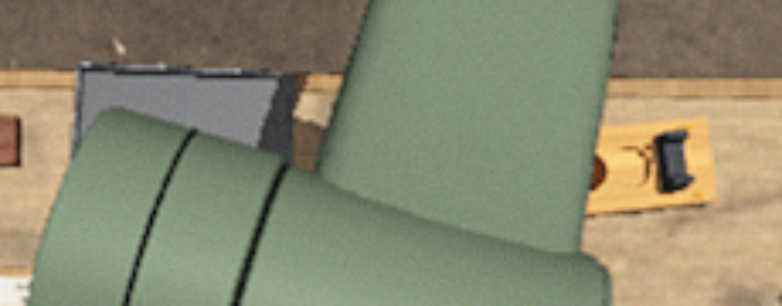

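```bash

python3 -m creep '[{"translation":[0.4,0.1,-2.5],"delta_rot":[0,0,0]},{"translation":[0,0,-2.5],"delta_rot":[0,0,0]},{"translation":[0,0,-1.6],"delta_rot":[0,0,0]},{"translation":[0,0,-0.8],"delta_rot":[0,0,0]},{"translation":[0,0,0],"delta_rot":[0,0,0]}]' 
python3 -m creep '[{"translation":[0,0,0],"delta_rot":[0,0,0]},{"translation":[0,0,0],"delta_rot":[0,0,0]},{"translation":[0,0,0],"delta_rot":[0,0,0]},{"translation":[0,0,0],"delta_rot":[0,0,0]},{"translation":[0,0,0],"delta_rot":[0,0,0]}]' -1 15
python3 -m creep '[{"translation":[0,0,0],"delta_rot":[0,0,0]},{"translation":[0,0,0],"delta_rot":[0,0,0]},{"translation":[0,0,0],"delta_rot":[0,0,0]}]'
```

```text
time_s: 30.15
ee_pos: [679.9, -177.4, 64.9]
ee_rot: [172.0, 89.8, 163.3]
force: [0.1, -0.3, -0.7]
gripper_width: 47.8
time_s: 30.57
ee_pos: [681.9, -177.9, 68.0]
ee_rot: [-5.5, 89.9, -14.2]
force: [0.7, 0.4, -0.4]
gripper_width: 22.8
time_s: 30.82
ee_pos: [681.9, -177.9, 67.4]
ee_rot: [-3.2, 89.9, -11.9]
force: [2.5, 0.1, 1.3]
gripper_width: 22.6
```

```bash

python3 -m creep '[{"translation":[-0.15,0.02,1.25],"delta_rot":[0,0,0]},{"translation":[-0.22,0.03,1.25],"delta_rot":[0,0,0]},{"translation":[-0.3,0.04,1.25],"delta_rot":[0,0,0]},{"translation":[-0.36,0.05,1.25],"delta_rot":[0,0,0]},{"translation":[-0.42,0.06,1.35],"delta_rot":[0,0,0]}]'
python3 -m creep '[{"translation":[0,0,0],"delta_rot":[0,0,0]},{"translation":[0,0,0],"delta_rot":[0,0,0]}]'
python3 -c "
from h import *
p,d=optics.grab_frame('scene');cv2.imwrite('pics/s22.png',cv2.resize(p[120:280,250:450,::-1],None,fx=3.5,fy=3.5))
"
```

```text
time_s: 31.23
ee_pos: [668.5, -175.9, 131.8]
ee_rot: [-0.2, 89.7, -8.9]
force: [4.4, -0.6, 0.7]
gripper_width: 22.7
time_s: 31.4
ee_pos: [668.4, -176.0, 131.7]
ee_rot: [-2.0, 89.7, -10.7]
force: [7.5, -2.1, 0.8]
gripper_width: 22.9
```

View pics/s22.png

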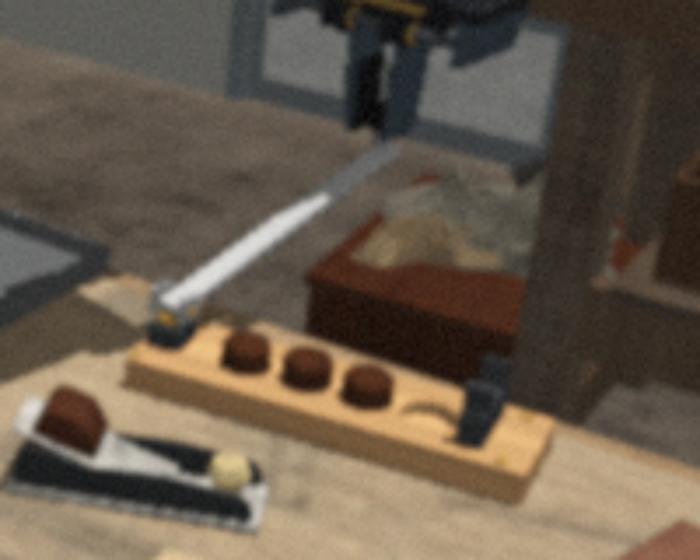

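```bash

python3 -m creep '[{"translation":[-0.38,-2.22,0.2],"delta_rot":[0,0,-0.1]},{"translation":[-0.62,-2.17,0.1],"delta_rot":[0,0,-0.1]},{"translation":[-0.84,-2.09,0],"delta_rot":[0,0,-0.1]},{"translation":[-1.09,-1.99,0],"delta_rot":[0,0,-0.1]},{"translation":[-1.28,-1.87,0],"delta_rot":[0,0,-0.1]}]'
python3 -m creep '[{"translation":[-1.46,-1.74,0],"delta_rot":[0,0,-0.1]},{"translation":[-1.63,-1.58,0],"delta_rot":[0,0,-0.1]},{"translation":[-1.78,-1.41,0],"delta_rot":[0,0,-0.1]},{"translation":[-1.91,-1.23,0],"delta_rot":[0,0,-0.1]},{"translation":[-2.02,-1.03,0],"delta_rot":[0,0,-0.1]}]'
python3 -m creep '[{"translation":[0,0,0],"delta_rot":[0,0,0]},{"translation":[0,0,0],"delta_rot":[0,0,0]}]'
```

```text
time_s: 31.87
ee_pos: [624.3, -280.4, 132.0]
ee_rot: [-104.2, 90.0, -141.8]
force: [2.5, -1.4, 0.4]
gripper_width: 22.8
time_s: 32.28
ee_pos: [535.6, -350.8, 132.2]
ee_rot: [-47.6, 89.9, -113.9]
force: [1.6, -4.6, 0.2]
gripper_width: 22.7
time_s: 32.45
ee_pos: [535.4, -350.6, 132.8]
ee_rot: [-48.5, 89.9, -114.5]
force: [1.5, -4.2, 0.3]
gripper_width: 22.7
```

```bash

python3 -m creep '[{"translation":[-2.12,-0.84,0],"delta_rot":[0,0,-0.1]},{"translation":[-2.19,-0.63,0],"delta_rot":[0,0,-0.1]},{"translation":[-2.24,-0.42,0],"delta_rot":[0,0,-0.1]},{"translation":[0,0,0],"delta_rot":[0,0,0]},{"translation":[0,0,0],"delta_rot":[0,0,0]}]'
python3 -c "
from h import *
st()
c=optics.camera_params('wrist')
p,d=optics.grab_frame('wrist');cv2.imwrite('pics/w23.png',p[:,:,::-1]);print(proj(c,(466.9,-356,47)))
p,d=optics.grab_frame('scene');cv2.imwrite('pics/s23.png',cv2.resize(p[120:280,250:450,::-1],None,fx=3.5,fy=3.5))
"
```

```text
time_s: 32.87
ee_pos: [470.2, -368.6, 133.1]
ee_rot: [-50.6, 89.9, -133.8]
force: [1.0, -4.4, 0.3]
gripper_width: 23.1
32.87 [ 470.2 -368.6  133.1] [ -50.6   89.9 -133.8] F [ 1.  -4.4  0.3] w 23.1 q [-39.2  24.5  94.6  -0.1  61.  -45.9]
[262.87463812 190.63427922]
```

View pics/w23.png

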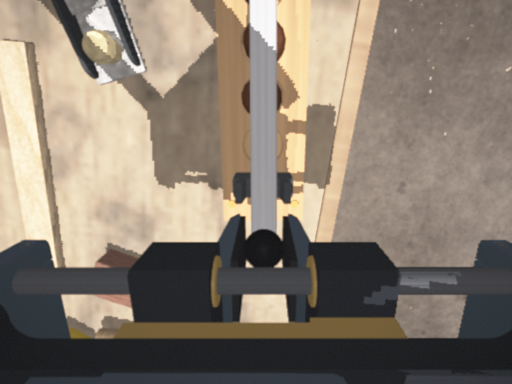

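View pics/s23.png

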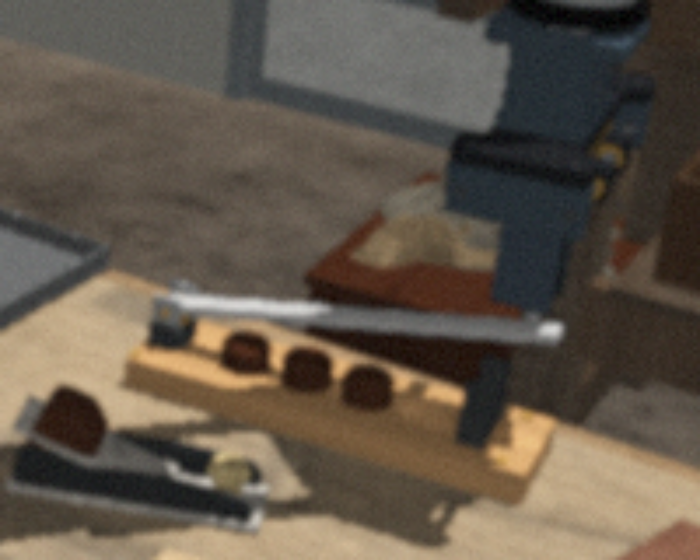

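```bash

python3 -m creep '[{"translation":[0.04,-0.38,-1.03],"delta_rot":[0,0,0]},{"translation":[0.04,-0.31,-1.03],"delta_rot":[0,0,0]},{"translation":[0.03,-0.26,-1.03],"delta_rot":[0,0,0]},{"translation":[0.02,-0.21,-1.03],"delta_rot":[0,0,0]},{"translation":[0,0,0],"delta_rot":[0,0,0]}]'
python3 -m creep '[{"translation":[0.02,-0.15,-0.7],"delta_rot":[0,0,0]},{"translation":[0,0,0],"delta_rot":[0,0,0]},{"translation":[0,0,0],"delta_rot":[0,0,0]}]'
```

```text
time_s: 33.38
ee_pos: [471.5, -379.3, 88.8]
ee_rot: [-131.0, 89.8, 145.9]
force: [0.0, -3.0, -0.3]
gripper_width: 22.7
time_s: 33.63
ee_pos: [472.2, -380.3, 84.6]
ee_rot: [-157.8, 89.9, 119.0]
force: [-0.2, -1.2, 1.9]
gripper_width: 22.8
```

```bash

python3 -m creep '[{"translation":[0,0,0],"delta_rot":[0,0,0]},{"translation":[0,0,0],"delta_rot":[0,0,0]},{"translation":[0,0,0],"delta_rot":[0,0,0]},{"translation":[0,0,0],"delta_rot":[0,0,0]},{"translation":[0,0,0],"delta_rot":[0,0,0]}]' 0.1
python3 -m creep '[{"translation":[0,0,2],"delta_rot":[0,0,0]},{"translation":[0,0,4],"delta_rot":[0,0,0]},{"translation":[0,0,4],"delta_rot":[0,0,0]},{"translation":[0,0,4],"delta_rot":[0,0,0]},{"translation":[0,-3,2],"delta_rot":[0,0,0]}]'
python3 -m creep '[{"translation":[-1,-4,2],"delta_rot":[0,0,0]},{"translation":[-1,-4,2],"delta_rot":[0,0,0]},{"translation":[-1,-4,2],"delta_rot":[0,0,0]},{"translation":[-1,-4,0],"delta_rot":[0,0,0]},{"translation":[-1,-3,0],"delta_rot":[0,0,0]}]'
python3 -m creep '[{"translation":[-1,-4,0],"delta_rot":[0,0,0]},{"translation":[-1,-3,0],"delta_rot":[0,0,0]},{"translation":[0,0,0],"delta_rot":[0,0,0]}]'
python3 -c "
from h import *
st()
p,d=optics.grab_frame('top');cv2.imwrite('pics/t24f.png',p[:,:,::-1]);cv2.imwrite('pics/t24.png',cv2.resize(p[130:220,170:400,::-1],None,fx=3.4,fy=3.4))
p,d=optics.grab_frame('scene');cv2.imwrite('pics/s24f.png',p[:,:,::-1]);cv2.imwrite('pics/s24.png',cv2.resize(p[120:280,250:450,::-1],None,fx=3.5,fy=3.5))
"
```

```text
time_s: 34.05
ee_pos: [472.4, -380.7, 85.0]
ee_rot: [-161.9, 90.0, 114.9]
force: [-0.3, -0.1, -0.2]
gripper_width: 49.8
time_s: 34.47
ee_pos: [474.0, -408.2, 251.4]
ee_rot: [66.5, 89.6, -16.5]
force: [1.6, -0.7, 0.9]
gripper_width: 50.2
time_s: 34.88
ee_pos: [424.5, -593.0, 301.1]
ee_rot: [21.2, 89.8, -62.1]
force: [-0.2, 0.5, -0.9]
gripper_width: 50.0
time_s: 35.13
ee_pos: [401.6, -665.6, 296.6]
ee_rot: [-84.1, 89.8, -167.6]
force: [-0.5, 1.5, 0.1]
gripper_width: 50.1
35.13 [ 401.6 -665.6  296.6] [ -84.1   89.8 -167.6] F [-0.5  1.5  0.1] w 50.1 q [-59.7  37.5  47.9  -0.2  94.6 -66.2]
```

View pics/t24.png

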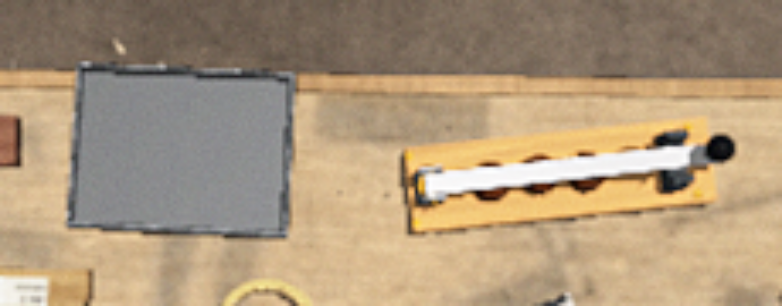

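View pics/s24.png

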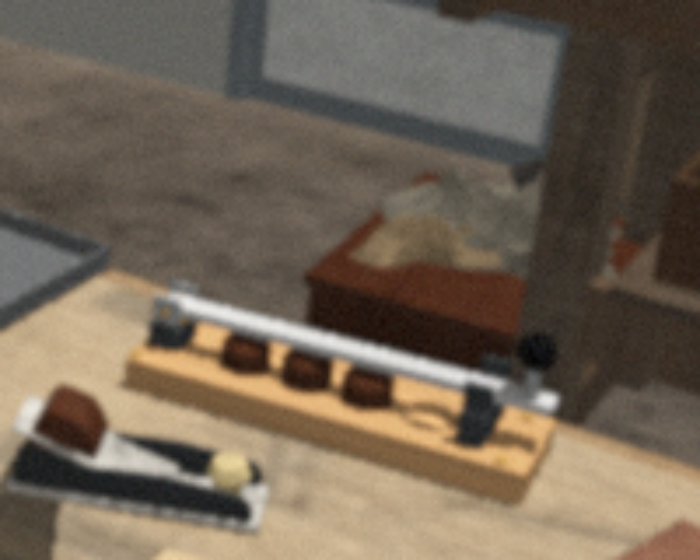

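```bash
python3 - <<'E'
from h import *
for a,b,roi in(("pics/top0.png","pics/t24f.png",(372,164,20,20)),("pics/scene0.png","pics/s24f.png",(392,208,24,24))):
    x,y,w,h=roi
    for f in(a,b):
        g=cv2.imread(f).max(2)[y:y+h,x:x+w]; print(f,blobs(g<55,20))
A=cv2.imread("pics/top0.png").astype(int);B=cv2.imread("pics/t24f.png").astype(int)
m=(abs(A-B).max(2)>50)
print([z for z in blobs(m[150:270,110:512],15)])
E
```

```text
pics/top0.png [(array([9.4, 9.8]), [6, 6, 8, 8, 48])]
pics/t24f.png [(array([9.4, 9.1]), [6, 6, 8, 7, 46])]
pics/scene0.png [(array([12.2, 11.2]), [0, 0, 24, 24, 386])]
pics/s24f.png [(array([ 9.1, 12.3]), [0, 5, 19, 18, 207])]
[(array([103. ,  14.5]), [98, 9, 11, 12, 116]), (array([97.7, 32.7]), [93, 27, 11, 13, 115]), (array([130.9,  32.7]), [125, 27, 13, 12, 115]), (array([267.3,  28.7]), [260, 26, 16, 6, 27]), (array([203.2,  37.3]), [200, 36, 8, 3, 15]), (array([276.8,  95.4]), [149, 37, 208, 83, 5999]), (array([353.4,  70.3]), [347, 66, 14, 10, 70]), (array([399.3,  89.9]), [396, 87, 6, 7, 23]), (array([385.3, 108.4]), [363, 92, 39, 28, 785])]
```

```bash
python3 - <<'E'
from h import *
d0=np.load("pics/top0.npy");p,d=optics.grab_frame("top")
print(d0[171:177,379:385].mean(),d[171:177,379:385].mean(), d0[176:180,350:360].mean(),d[176:180,350:360].mean())
a=cv2.imread("pics/scene0.png")[195:260,370:425];b=cv2.imread("pics/s24f.png")[195:260,370:425]
cv2.imwrite("pics/cmp.png",cv2.resize(np.hstack([a,b]),None,fx=7,fy=7,interpolation=cv2.INTER_CUBIC))
t=cv2.imread("pics/t24f.png");cv2.imwrite("pics/t24b.png",t)
E
```

```text
1013.6057 1016.2811 1053.5549 1026.5479
```

View pics/cmp.png

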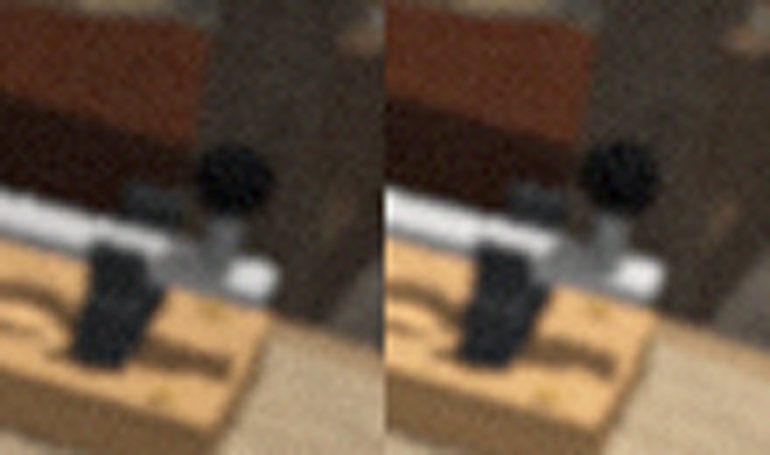

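View pics/t24b.png

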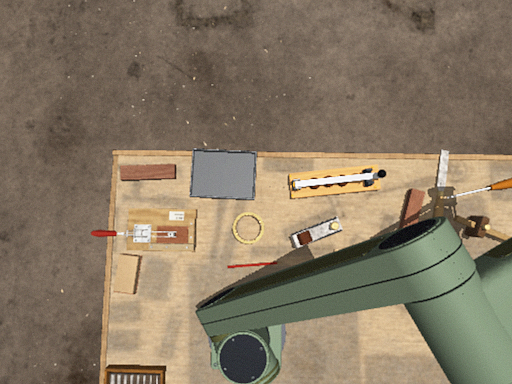

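```bash
python3 -c "
from workcell import env
print(env.job_done())"
```

```text
the job is handed in; nothing more can be done
None
```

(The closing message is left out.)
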